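# Load recovered fittings into the ultraviolet marking scanner

## Task

Press the blue release so the scanner's tray pops out, then carry the orange pail by its bail over to the tray, set it down beside it, and take it by the grip at its bottom rim to tip all its brass fittings into the tray. Add the fittings standing on the white sheet and, once every fitting is in the tray, push the tray home until it clicks and stays shut. Stand the empty pail back upright on its black mat with its lid seated level on the rim, and leave the lens, tape roll and glove box where they are.

Things in the scene. Friction and masses are not known exactly. Their poses are not given: they have to be found in the camera images.
- tray (a joint): the slide of the scanner's sample tray, m: 0 shut and latched, grows as the tray comes out towards the robot, 0.155 at its outer stop. A spring (about 7 N when shut, 4 N when out) drives it fully out once unlatched. Pushed back in, it needs about 8 to 12 N, catches by itself within the last few mm (the reading may dip to -0.004 against the inner stop) and then stays shut; short of that it comes out again
- tray_front (a point): middle of the outer face of the tray's white front panel, 41 mm above the bench; the panel is 262 mm wide and spans heights 8 to 74 mm. x points into the scanner (the way to push), y along the panel, z up
- tray_in (a point): centre of the tray's inner floor, 12 mm above the bench, moving with the tray; axes as the scanner's: x into the scanner, y to the left seen from the robot. Inside, the tray is 156 mm along x and 212 mm along y; its walls stand 48 mm above this floor, 4 mm thick
- scanner: bench-top ultraviolet marking scanner, fixed: a low grey and white cabinet 268 mm wide and 330 mm deep. Origin at bench level at the middle of its front face, x into the machine, y to the left seen from the robot. Its front 85 mm is a deck 85 mm high carrying the release button; the white hood behind is 155 mm high. The tray slides out of the front under the deck; shut, the panel stands 12 mm proud of the front
- release_top (a point): middle of the top of the round blue release button (32 mm across, standing 14 mm above the deck, 99 mm above the bench). Pressed straight down it travels 8 mm against a spring, about 6 N when fully down, and unlatches the tray about half way down
- pail: small orange plastic pail, about 0.17 kg empty: 85 mm tall, round, outer radius 38 mm at the bottom and 58 mm at the mouth, wall 3 mm, floor 4 mm. Origin at the centre of its underside, z up its axis; x points to the side it is poured over, away from the base grip. The bail's pivots lie on its y axis, 72 mm up. Smooth brass slides out of it once it is tipped past about 100 degrees
- base_grip (a point): grasp point of the pouring grip at the pail's bottom rim: a bar 14 mm wide (along the pail's y) and 20 mm high that sticks straight out at the pail's -x side, from 43 mm to 86 mm from the pail's axis, 12 to 32 mm above its underside. This point is 68 mm out and 22 mm up; axes as the pail's
- pail_rim (a point): centre of the pail's mouth at the height of its rim, 85 mm above its underside; axes as the pail's
- bail: the pail's wire bail, hinged on the two pivots; origin midway between them, y along their axis (the pail's y), z from there to the middle of the hand grip. It swings up to 1.7 rad (97 degrees) from upright to either side, and its stiff pivots (about 0.02 N m) let it stay where it is put. Upright it arches over the mouth and bars the lid; swung fully down to either side it lies below the rim
- bail_grip (a point): middle of the bail's black hand grip, a round bar 14 mm thick and 60 mm long along the bail's y, 92 mm from the pivots; axes as the bail's
- mat: the pail's place: a black rubber mat 160 mm square, 4 mm thick, fixed to the bench; origin at the centre of its underside
- lid: the pail's loose grey lid, 70 g: a disc of radius 61 mm and 5 mm thick, with a plug of radius 50 mm and 6 mm deep below it that drops into the mouth (3 to 5 mm play), and a black knob above it, 24 mm across and 28 mm tall. Origin at the centre of the plug's underside, z up; total height 39 mm. Seated, the disc rests on the rim, the origin 6 mm below the rim
- lens: bystander: a black camera lens standing upright, 68 mm across, 85 mm tall; origin at the centre of its underside
- tape: bystander: a blue roll of tape lying flat, 90 mm across, 24 mm high; origin at the centre of its underside
- glove_box: bystander: a white and blue carton, 115 x 200 x 65 mm; origin at the centre of its underside
- fitting1: a hexagonal brass pipe coupling, 20 mm across flats (23 mm across corners), 30 mm long, about 40 g; origin at its centre, z along its length, y square to one pair of flats. It starts standing on end in the pail; 2 to 4 of the four that may be there are present (None if absent)
- fitting2: a hexagonal brass pipe coupling, 20 mm across flats (23 mm across corners), 30 mm long, about 40 g; origin at its centre, z along its length, y square to one pair of flats. It starts standing on end in the pail; 2 to 4 of the four that may be there are present (None if absent)
- fitting3: a hexagonal brass pipe coupling, 20 mm across flats (23 mm across corners), 30 mm long, about 40 g; origin at its centre, z along its length, y square to one pair of flats. It starts standing on end in the pail; 2 to 4 of the four that may be there are present (None if absent)
- fitting4: a hexagonal brass pipe coupling, 20 mm across flats (23 mm across corners), 30 mm long, about 40 g; origin at its centre, z along its length, y square to one pair of flats. It starts standing on end in the pail; 2 to 4 of the four that may be there are present (None if absent)
- fitting5: a hexagonal brass pipe coupling, 20 mm across flats (23 mm across corners), 30 mm long, about 40 g; origin at its centre, z along its length, y square to one pair of flats. It starts standing on end on the white sheet at the right; 1 to 3 of the three that may be there are present (None if absent)
- fitting6: a hexagonal brass pipe coupling, 20 mm across flats (23 mm across corners), 30 mm long, about 40 g; origin at its centre, z along its length, y square to one pair of flats. It starts standing on end on the white sheet at the right; 1 to 3 of the three that may be there are present (None if absent)
- fitting7: a hexagonal brass pipe coupling, 20 mm across flats (23 mm across corners), 30 mm long, about 40 g; origin at its centre, z along its length, y square to one pair of flats. It starts standing on end on the white sheet at the right; 1 to 3 of the three that may be there are present (None if absent)
Not all that is in view belongs to the job. There is more than one size of the pail; the job needs the smallest.

How it is judged (in metres and radians):
On the way, in this order (a step that is already met when the one before it is completed fails the run):
1. the release is pressed and the tray has popped out (value of joint tray above 0.14 m), for 0.2 s.
2. the pail is carried upright by its bail, clear of the bench and at least 8 cm from where it started (contact force between the fingers and bail above 0.3 N and height (world z) of pail above 0.02 m and angle between pail's own z axis and vertical below 0.5 rad and distance of pail from where it was at the start of the episode above 0.08 m), for 0.2 s.
3. the pail is set down upright on the bench beside the tray (its axis within 33 cm of the tray's centre) and let go (height (world z) of pail below 0.01 m and angle between pail's own z axis and vertical below 0.1 rad and contact force between the fingers and pail below 0.05 N and horizontal distance between pail and tray_in below 0.33 m), for 0.2 s.
4. the pail, held by the grip at its bottom rim and off the bench, is tipped past 57 degrees (angle between pail's own z axis and vertical above 1 rad and contact force between the fingers and pail above 1 N and distance between the grasp point and base_grip below 0.05 m and height (world z) of base_grip above 0.06 m), for 0.1 s.
5. every fitting lies in the tray while it is out (value of joint tray above 0.13 m and x of fitting1 in the frame of tray_in between -0.078 and 0.078 m and y of fitting1 in the frame of tray_in between -0.108 and 0.108 m and z of fitting1 in the frame of tray_in between 0 and 0.055 m and x of fitting2 in the frame of tray_in between -0.078 and 0.078 m and y of fitting2 in the frame of tray_in between -0.108 and 0.108 m and z of fitting2 in the frame of tray_in between 0 and 0.055 m and x of fitting3 in the frame of tray_in between -0.078 and 0.078 m and y of fitting3 in the frame of tray_in between -0.108 and 0.108 m and z of fitting3 in the frame of tray_in between 0 and 0.055 m and x of fitting4 in the frame of tray_in between -0.078 and 0.078 m and y of fitting4 in the frame of tray_in between -0.108 and 0.108 m and z of fitting4 in the frame of tray_in between 0 and 0.055 m and x of fitting5 in the frame of tray_in between -0.078 and 0.078 m and y of fitting5 in the frame of tray_in between -0.108 and 0.108 m and z of fitting5 in the frame of tray_in between 0 and 0.055 m and x of fitting6 in the frame of tray_in between -0.078 and 0.078 m and y of fitting6 in the frame of tray_in between -0.108 and 0.108 m and z of fitting6 in the frame of tray_in between 0 and 0.055 m and x of fitting7 in the frame of tray_in between -0.078 and 0.078 m and y of fitting7 in the frame of tray_in between -0.108 and 0.108 m and z of fitting7 in the frame of tray_in between 0 and 0.055 m), for 0.3 s.
At the end, for the whole second after the job is handed in: The tray is shut and latched (within 5 mm of home) with every fitting inside it; the pail stands upright on its mat (its axis within 40 mm of the mat's centre) with the lid seated level on its rim (within 8 mm of centred, 3 mm of fully down and 0.06 rad of level), everything at rest (value of joint tray below 0.005 m and x of fitting1 in the frame of tray_in between -0.078 and 0.078 m and y of fitting1 in the frame of tray_in between -0.108 and 0.108 m and z of fitting1 in the frame of tray_in between 0 and 0.055 m and x of fitting2 in the frame of tray_in between -0.078 and 0.078 m and y of fitting2 in the frame of tray_in between -0.108 and 0.108 m and z of fitting2 in the frame of tray_in between 0 and 0.055 m and x of fitting3 in the frame of tray_in between -0.078 and 0.078 m and y of fitting3 in the frame of tray_in between -0.108 and 0.108 m and z of fitting3 in the frame of tray_in between 0 and 0.055 m and x of fitting4 in the frame of tray_in between -0.078 and 0.078 m and y of fitting4 in the frame of tray_in between -0.108 and 0.108 m and z of fitting4 in the frame of tray_in between 0 and 0.055 m and x of fitting5 in the frame of tray_in between -0.078 and 0.078 m and y of fitting5 in the frame of tray_in between -0.108 and 0.108 m and z of fitting5 in the frame of tray_in between 0 and 0.055 m and x of fitting6 in the frame of tray_in between -0.078 and 0.078 m and y of fitting6 in the frame of tray_in between -0.108 and 0.108 m and z of fitting6 in the frame of tray_in between 0 and 0.055 m and x of fitting7 in the frame of tray_in between -0.078 and 0.078 m and y of fitting7 in the frame of tray_in between -0.108 and 0.108 m and z of fitting7 in the frame of tray_in between 0 and 0.055 m and horizontal distance between pail and mat below 0.04 m and height (world z) of pail below 0.01 m and angle between each of pail, lid's own z axis and vertical below 0.06 rad and horizontal distance between lid and pail_rim below 0.008 m and z of lid in the frame of pail_rim between -0.01 and -0.003 m and linear speed of each of lid, pail below 0.02 m/s); the robot touches nothing.
It fails at once if the lens, the tape roll or the glove box is pushed more than 3 cm from its place (distance of any of lens, tape, glove_box from where it was at the start of the episode above 0.03 m).
Of fitting1, fitting2, fitting3, fitting4 only 2 to 4 are there at a start; the rules pass over those that are not, and their reading is None.
Of fitting5, fitting6, fitting7 only 1 to 3 are there at a start; the rules pass over those that are not, and their reading is None.
At some moment in a run one of lid, fitting5, fitting6, fitting7 may be knocked a few centimetres aside while the robot is not near it.
It also fails if it takes over 210 s, if anything falls off the work surface, if the arm or the gripper's body presses on something with over 40 N, if the wrist force passes 120 N, or if a joint passes its speed limit or range.

## Robot

A 6-joint arm with a two-finger parallel gripper is mounted at the origin on the work surface. World frame = base frame: x ahead of the robot, y to its left, z up, the work surface at z = 0. Lengths are in m, angles in degrees, forces in N, time in s.
With the tool pointing down it reaches from about 0.25 to 0.725 m from the base axis. Payload 9.7 kg.
Tool frame: the origin (TCP) lies midway between the tips of the shut fingers; the grasp point (between the pads) lies 19 mm behind it; z points along the fingers, y is the direction in which the jaws open and shut (so a half turn about z gives the same grasp; the last joint's range is limited). The gripper opens to 85 mm and grips with 20 to 120 N. Pads are 22 mm wide; open, the fingers measure 114 mm over their backs; the gripper's body (76 mm by 85 mm) begins 54 mm behind the grasp point. The pads swing forward as they close: fully open they stand 13 mm farther back than shut.
Start: joints at [-65.947, 4.979, 10.078, 95.1, 0, 90], TCP at [0.224, -0.502, 0.231] pointing down, gripper open.
Joint ranges: [-179.16, 179.16], [-48.56, 103.87], [-65.8, 70.77], [-126.05, 130.52], [-82.76, 87.17], [-180, 180]. Speed limits (degrees/s): [127.2, 127.2, 147.25, 180, 180, 180].

## Interface

Orientations are given as [roll, pitch, yaw] about the fixed x, y, z axes, in that order (R = Rz(yaw) Ry(pitch) Rx(roll)).
In Python, from workcell import bot, camera, recognise gives the robot as it stands. The module is installed in compiled form; this text tells all that it offers.
- The arm moves only by the tool apply_moves, never from a script. Its argument "targets" is one flat list of numbers, 7 for each row, row after row: the shift along the world's x, y, z in units of 30 mm (1.0 is 30 mm), then the turn, a rotation vector about the world's x, y, z in units of 6 degrees (1.0 is 6 degrees), then the opening, from 0 (shut) to 1 (fully open). A call has 1 to 5 rows; each row is the pose to reach, as a shift and turn from the pose commanded when the call began; what a row does not reach only later rows make up. A row lasts 1/10 s, in which the tool goes at most 50 mm and 8.59 degrees, less where a joint would pass 70% of its speed; a pose out of reach is approached as far as the arm can. A call with a gripper value outside its range is refused whole. The fingers move at their own pace and stop on an object; "newtons" is the grip in N (left out, the last holds). Time passes only in rows, so rows that repeat a pose let the fingers close. It gives the time, the measured TCP pose, the force and the opening at its end, in the units of the state.
- bot.get_obs(): the state, without advancing time (a new reading comes with each control period).
- camera(name): name is "scene" or "side" or "wrist"; returns a dict with "img" (400x640x3 uint8, red, green, blue), "intrinsics" (3x3 intrinsics, pixels), "k1" (the pictures are not rectified: a ray, as slopes to the right and down, at radius r is drawn at 1 + k1 r^2 times it, then the intrinsics apply), "origin" and "rotation" of the camera in the world. Camera axes: x right, y up, looking along -z (the intrinsics and any distortion apply to the point x, -y, -z); pixel columns grow to the right and rows downward; lengths in m; the calibration is good to about 2 mm. A picture is of the moment at which its call begins. There is no depth.
- bot.job_done(): hands the job in, once; it reports no verdict.
Trained networks look in the newest picture that a camera, given by its name, has taken for a name from the list of things; names that differ only in an ending like _2 or _b are one class to them, and where a whole thing is asked for, a point or a joint stands for the part that bears it (a point fixed in the world has none). Each returns a list of dicts, best first, with "conf" (0 to 1); they miss things now and then, are a little off and sometimes report something else, mostly with a low value. They report only what shows in the picture. A call takes as long as a camera call. They do not tell look-alikes from the thing itself.
- recognise(query, camera): "box" ([left, top, right, bottom] in pixels, round what is visible of it).
The state is a dict: "time": time; "q": joint angles; "qd": joint speeds; "joint_efforts": joint torques, N m; "ee_pos": TCP position; "tcp_rot": TCP orientation; "wrist_force": force on the tool from outside, world axes, zero at the start; "torque": the same for the moment, N m; "opening": finger opening in m.
Only numpy, scipy, OpenCV 4.12 (cv2) and the standard library are available. Lean on these libraries where they do the work, as an engineer would, in place of code of your own. Each camera call takes 0.05 s, during which the arm holds its last target.

## Working session

There is one attempt and no reset: what is moved stays moved. The work goes in short steps, Python scripts to look and compute and a tool call to move; the robot and the scene stay as the last step left them, time stands still between calls to the robot, and variables do not carry over. Pictures are saved under pics/ and viewed, and the job is handed in when it is done.

Besides the shell and the picture viewer there is one more tool, called after "Call:" as name(argument=value, ...), one argument or row to a line, values as JSON. apply_moves: Moves the arm, as the interface text tells. Its arguments: {"type":"object","properties":{"targets":{"type":"array"},"newtons":{"type":"number"}},"required":["targets"]}

```bash
mkdir -p pics
cat > h.py <<'E'
import numpy as np, cv2
from workcell import bot, camera, recognise
def snap(name, fn=None):
    c=camera(name)
    if fn: cv2.imwrite('pics/'+fn, c['img'][:,:,::-1])
    return c
def ray(c,u,v):
    K=np.array(c['intrinsics']);k1=c['k1']
    x=(u-K[0,2])/K[0,0]; y=(v-K[1,2])/K[1,1]
    rd=np.hypot(x,y); r=rd
    for _ in range(30): r=rd/(1+k1*r*r)
    s=r/rd if rd>0 else 1
    d=np.array([x*s,-y*s,-1.]); d=np.array(c['rotation'])@d
    return np.array(c['origin']),d/np.linalg.norm(d)
def atz(c,u,v,z):
    o,d=ray(c,u,v); return o+d*(z-o[2])/d[2]
def proj(c,p):
    K=np.array(c['intrinsics']);q=np.array(c['rotation']).T@(np.array(p)-np.array(c['origin']))
    x=q[0]/-q[2]; y=-q[1]/-q[2]; f=1+c['k1']*(x*x+y*y)
    return np.array([K[0,0]*x*f+K[0,2],K[1,1]*y*f+K[1,2]])
def tri(c1,p1,c2,p2):
    o1,d1=ray(c1,*p1);o2,d2=ray(c2,*p2)
    A=np.stack([d1,-d2],1);t=np.linalg.lstsq(A,o2-o1,rcond=None)[0]
    a=o1+t[0]*d1;b=o2+t[1]*d2
    return (a+b)/2,np.linalg.norm(a-b)
def crop(c,box,fn,s=4):
    l,t,r,b=[int(v) for v in box]
    im=c['img'][max(t,0):b,max(l,0):r,::-1]
    cv2.imwrite('pics/'+fn,cv2.resize(np.ascontiguousarray(im),None,fx=s,fy=s,interpolation=cv2.INTER_CUBIC))
E
python3 - <<'E'
from h import *
o=bot.get_obs(); print({k:np.round(v,3).tolist() for k,v in o.items()})
for n in ['scene','side','wrist']:
    c=snap(n,n+'0.png'); print(n,np.round(c['origin'],3),np.round(c['rotation'],3).tolist(),c['intrinsics'],c['k1'])
    for q in ['pail','bail','base_grip','lid','mat','fitting1','lens','tape','glove_box','scanner','release_top','tray_front']:
        print(q,[(np.round(d['box']).tolist(),round(d['conf'],2)) for d in recognise(q,n)])
E
```

```text
{'time': 0.0, 'q': [-65.949, 5.01, 10.034, 95.099, 0.001, 90.0], 'qd': [0.052, -0.008, -0.056, 0.0, 0.002, 0.038], 'joint_efforts': [-0.001, -52.039, 46.481, 0.016, -0.0, 0.0], 'ee_pos': [0.224, -0.502, 0.231], 'tcp_rot': [-179.925, -0.001, 24.051], 'wrist_force': [-0.172, 0.541, -0.149], 'torque': [-0.02, 0.012, 0.004], 'opening': 0.085}
scene [1.353 0.581 1.077] [46.853, 0.601, 117.244] [[384.55346317   0.         319.49141647]
 [  0.         384.55346317 204.86003071]
 [  0.           0.           1.        ]] 0.028132515861777934
pail [([413.0, 250.0, 491.0, 325.0], 0.9), ([368.0, 151.0, 420.0, 221.0], 0.86), ([364.0, 212.0, 400.0, 260.0], 0.7)]
bail [([381.0, 211.0, 401.0, 239.0], 0.61), ([439.0, 249.0, 488.0, 312.0], 0.57), ([143.0, 216.0, 280.0, 332.0], 0.56), ([372.0, 150.0, 421.0, 188.0], 0.52), ([258.0, 234.0, 265.0, 242.0], 0.24)]
base_grip [([418.0, 248.0, 494.0, 324.0], 0.95), ([374.0, 151.0, 422.0, 220.0], 0.77), ([365.0, 211.0, 398.0, 261.0], 0.68)]
lid [([303.0, 257.0, 341.0, 289.0], 0.79), ([212.0, 201.0, 217.0, 209.0], 0.32)]
mat [([350.0, 236.0, 411.0, 270.0], 0.97
[... 1388 characters left out ...]
5.0, 288.0, 273.0], 0.37)]
lens [([312.0, 95.0, 328.0, 122.0], 0.91)]
tape [([387.0, 140.0, 410.0, 160.0], 0.91), ([198.0, 88.0, 315.0, 179.0], 0.43)]
glove_box [([173.0, 215.0, 242.0, 288.0], 0.81)]
scanner [([196.0, 85.0, 315.0, 178.0], 0.7)]
release_top []
tray_front [([284.0, 125.0, 312.0, 182.0], 0.96)]
wrist [ 0.294 -0.47   0.375] [-17.356, 0.042, -65.973] [[343.26803329   0.         317.99390715]
 [  0.         343.26803329 200.36809818]
 [  0.           0.           1.        ]] -0.009645487796059492
pail []
bail []
base_grip []
lid []
mat []
fitting1 []
lens []
tape [([80.0, 0.0, 185.0, 53.0], 0.94)]
glove_box []
scanner []
release_top [([79.0, 1.0, 184.0, 51.0], 0.2)]
tray_front []
```

```bash
sed -i "s/^def snap/from scipy.spatial.transform import Rotation as Rn\ndef snap/; s/    if fn: cv2/    c['rotation']=Rn.from_euler('xyz',c['rotation'],degrees=True).as_matrix()\n    if fn: cv2/" h.py; head -12 h.py
```

```text
import numpy as np, cv2
from workcell import bot, camera, recognise
from scipy.spatial.transform import Rotation as Rn
def snap(name, fn=None):
    c=camera(name)
    c['rotation']=Rn.from_euler('xyz',c['rotation'],degrees=True).as_matrix()
    if fn: cv2.imwrite('pics/'+fn, c['img'][:,:,::-1])
    return c
def ray(c,u,v):
    K=np.array(c['intrinsics']);k1=c['k1']
    x=(u-K[0,2])/K[0,0]; y=(v-K[1,2])/K[1,1]
    rd=np.hypot(x,y); r=rd
```

View pics/scene0.png

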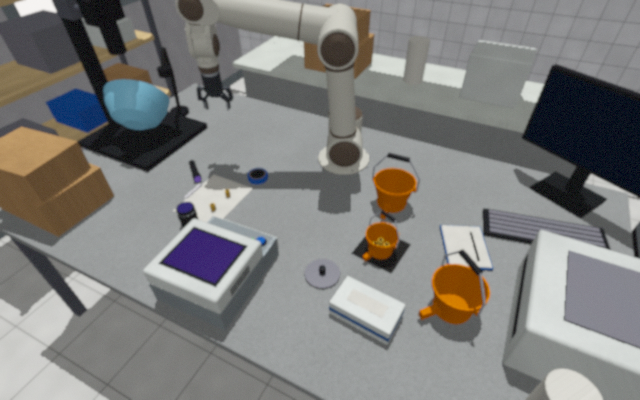

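View pics/side0.png

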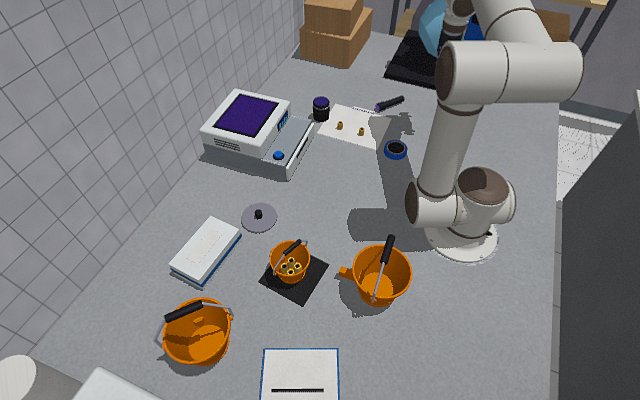

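View pics/wrist0.png

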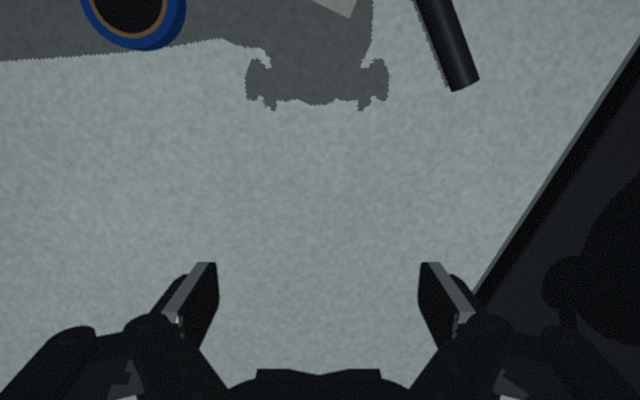

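Run:
```python
from h import *
s=snap('scene');d=snap('side')
def up(c,b,s): 
    l,t,r,bb=b; return cv2.resize(np.ascontiguousarray(c['img'][t:bb,l:r,::-1]),None,fx=s,fy=s,interpolation=cv2.INTER_CUBIC)
a=up(s,(290,200,420,290),6);cv2.imwrite('pics/c1.png',a)
a=up(d,(230,200,330,310),5);cv2.imwrite('pics/c2.png',a)
a=up(s,(140,170,290,330),3);b=up(d,(190,80,340,190),4)
cv2.imwrite('pics/c3.png',a);cv2.imwrite('pics/c4.png',b)
a=up(s,(165,150,285,240),6);cv2.imwrite('pics/c5.png',a)
a=up(d,(290,80,430,190),5);cv2.imwrite('pics/c6.png',a)
```

```text
(no output)
```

View pics/c1.png

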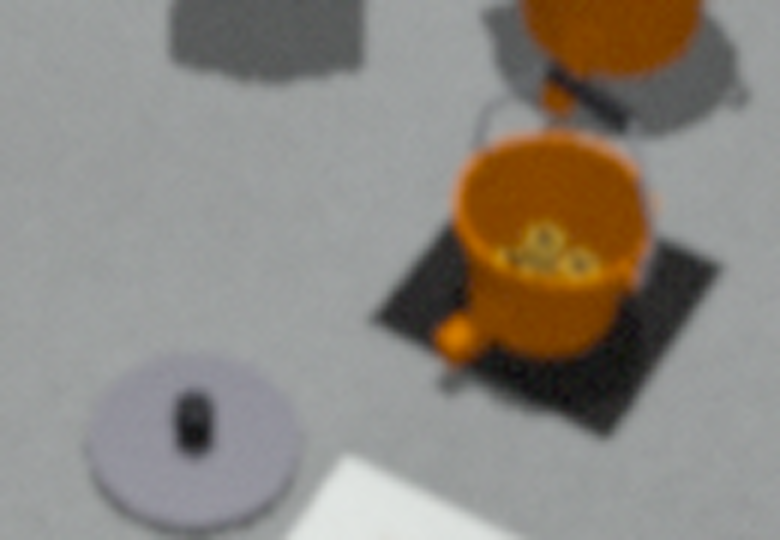

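View pics/c2.png

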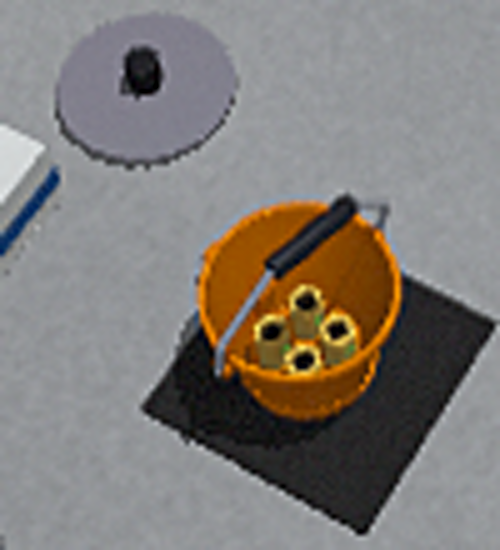

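View pics/c3.png

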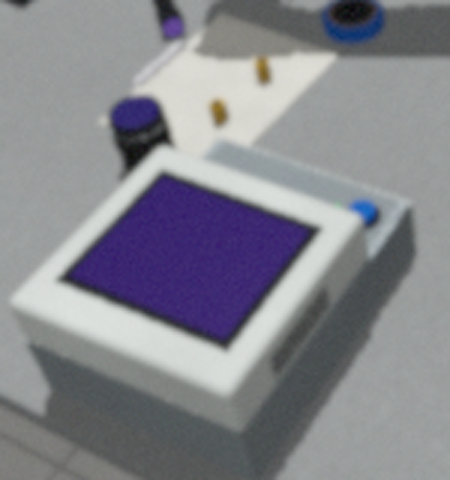

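View pics/c4.png

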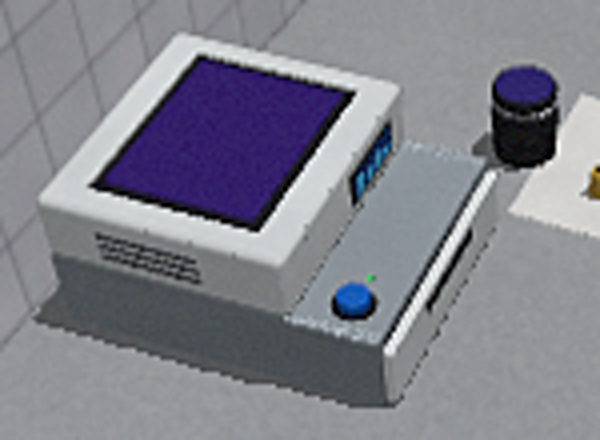

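View pics/c5.png

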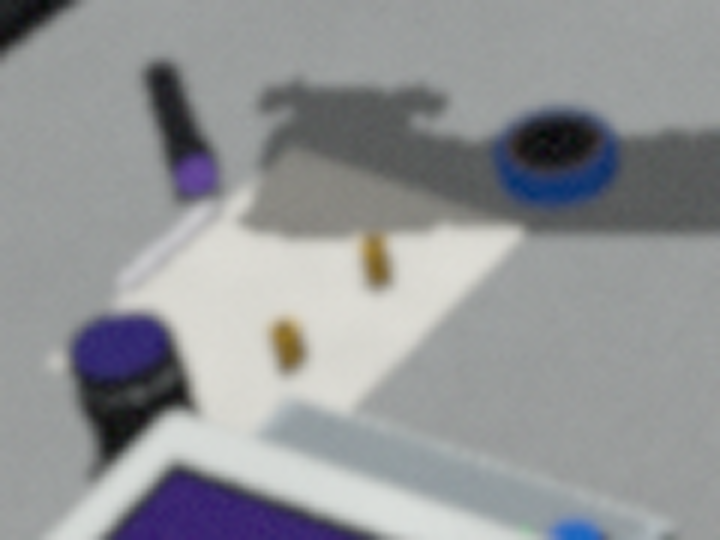

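View pics/c6.png

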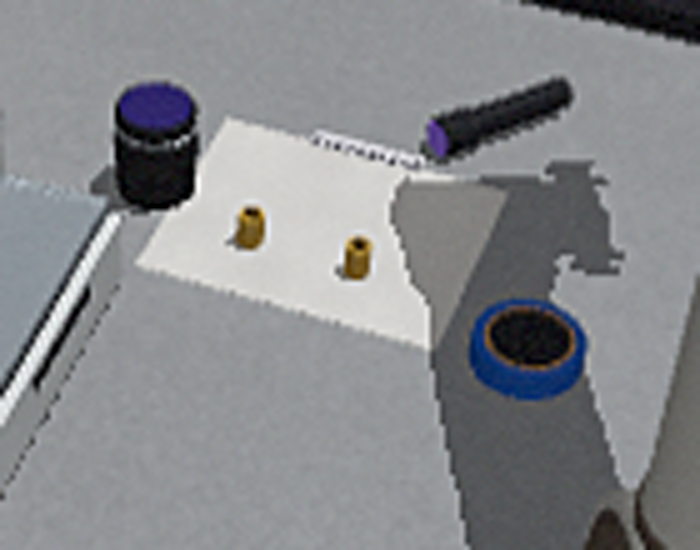

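Run:
```python
from h import *
np.set_printoptions(precision=4,suppress=True)
s=snap('scene');d=snap('side')
print('mat side',[atz(d,u,v,.004)[:2] for u,v in [(258.4,281.6),(302.4,306.6),(329.4,264.4)]])
print('mat scene',[atz(s,u,v,.004)[:2] for u,v in [(352,253.3),(391.3,272.8),(410.3,244.3)]])
print('btn',atz(d,278.5,154.2,.099),atz(s,261.3,240.3,.099),tri(d,(278.5,154.2),s,(261.3,240.3)))
print('panel',atz(d,288.7,181.2,.008),atz(d,286.7,166,.074),atz(d,314,121,.074))
print('f a',atz(d,340.2,122.4,.03),atz(s,212.8,204.2,.03))
print('f b',atz(d,361.6,128.6,.03),atz(s,227.5,190,.03))
print('lens',atz(d,321,101,.085),'tape',atz(d,396,148,.024),atz(s,257.5,175,.024))
print('lid knob top',atz(d,230+142/5,200+52/5,.039),atz(s,290+192/6,200+395/6,.039))
# rim centre: c2 ellipse centre approx (300,290)
print('rim',atz(d,230+300/5,200+288/5,.089),atz(s,290+553/6,200+208/6,.089))
print('grip end',atz(s,366,256.3,.026))
print('bail grip',tri(d,(230+312/5,200+238/5),s,(290+588/6,200+100/6)))
```

```text
mat side [array([0.5272, 0.4211]), array([0.3724, 0.4411]), array([0.3514, 0.2844])]
mat scene [array([0.5142, 0.2676]), array([0.5324, 0.4219]), array([0.3791, 0.4406])]
btn [ 0.6648 -0.0039  0.099 ] [ 0.6746 -0.0021  0.099 ] (array([ 0.6685, -0.0083,  0.0916]), np.float64(0.0031462632393807286))
panel [0.6157 0.0278 0.008 ] [0.6246 0.016  0.074 ] [ 0.632  -0.2457  0.074 ]
f a [ 0.5501 -0.3275  0.03  ] [ 0.5524 -0.3236  0.03  ]
f b [ 0.4563 -0.3257  0.03  ] [ 0.4559 -0.3242  0.03  ]
lens [ 0.6501 -0.3607  0.085 ] tape [ 0.2975 -0.2774  0.024 ] [ 0.3108 -0.2733  0.024 ]
lid knob top [0.6392 0.2069 0.039 ] [0.637  0.2094 0.039 ]
rim [0.4493 0.3514 0.089 ] [0.4574 0.352  0.089 ]
grip end [0.5217 0.323  0.026 ]
bail grip (array([0.4354, 0.3563, 0.16  ]), np.float64(0.0017039883042921252))
```

Call:
apply_moves(
  targets=[1.5,1.6,0.7,0,0,0,0,3,3.3,0.7,0,0,0,0,4.2,4.6,0.7,0,0,0,0,5.3,5.9,0.7,0,0,0,0,6.4,7.1,0.7,0,0,0,0],
)

```text
time: 2.65
ee_pos: [0.3909, -0.3169, 0.2524]
tcp_rot: [180.0, -0.0, 24.0]
wrist_force: [0.1, -1.4, -0.0]
opening: 0.0122
```

Run:
```python
from h import *
np.set_printoptions(precision=4,suppress=True)
d=snap('side')
for n,b in [('pL',(339,236,415,310)),('pF',(153,299,235,366)),('glove',(173,215,242,288))]:
    print(n,[atz(d,u,v,.06)[:2] for u,v in [((b[0]+b[2])/2,(b[1]+b[3])/2),(b[0],b[3]),(b[2],b[1])]])
print('bail bigpail top',atz(d,390,240,.2))
```

```text
pL [array([0.203 , 0.2854]), array([0.2652, 0.4316]), array([0.1317, 0.1178])]
pF [array([0.5933, 0.6352]), array([0.6392, 0.7442]), array([0.5421, 0.5136])]
glove [array([0.6965, 0.4151]), array([0.7203, 0.5531]), array([0.6693, 0.2565])]
bail bigpail top [0.1938 0.2546 0.2   ]
```

Call:
apply_moves(
  targets=[1.1,1.2,0,0,0,0,0,2.2,2.4,0,0,0,0,0,3.3,3.6,0,0,0,0,0,4.4,4.8,0,0,0,0,0,5.5,6.0,0,0,0,0,0],
)

```text
time: 3.2
ee_pos: [0.556, -0.1368, 0.2522]
tcp_rot: [180.0, -0.0, 24.1]
wrist_force: [0.4, -2.0, -0.7]
opening: -0.0003
```

Call:
apply_moves(
  targets=[1.0,1.2,-0.5,0,0,0,0,2,2.4,-1,0,0,0,0,2.9,3.5,-2,0,0,0,0,2.9,3.5,-3,0,0,0,0,2.9,3.5,-3.7,0,0,0,0],
)

```text
time: 3.7
ee_pos: [0.6419, -0.0319, 0.1379]
tcp_rot: [-179.9, 0.2, 24.2]
wrist_force: [0.7, -0.7, 0.3]
opening: 0.0
```

Run:
```python
from h import *
print({k:np.round(v,4).tolist() for k,v in bot.get_obs().items()})
w=snap('wrist','w1.png');d=snap('side');crop(d,(190,60,340,190),'c7.png',5)
print(recognise('release_top','wrist'))
```

```text
{'time': 3.7, 'q': [-2.8492, 17.1583, 13.814, 86.8252, -0.0006, 152.9631], 'qd': [-1.3272, -2.4419, -24.0469, -22.3199, -0.0722, -0.217], 'joint_efforts': [1.7908, -65.6657, 49.8015, 0.6456, 0.0958, 0.0905], 'ee_pos': [0.6419, -0.0319, 0.1379], 'tcp_rot': [-179.9234, 0.1512, 24.1878], 'wrist_force': [0.6666, -0.6942, 0.325], 'torque': [-0.0097, 0.0031, -0.0053], 'opening': 0.0}
[{'box': [267.4, 138.8, 329.3, 195.0], 'conf': 0.6}]
```

View pics/w1.png

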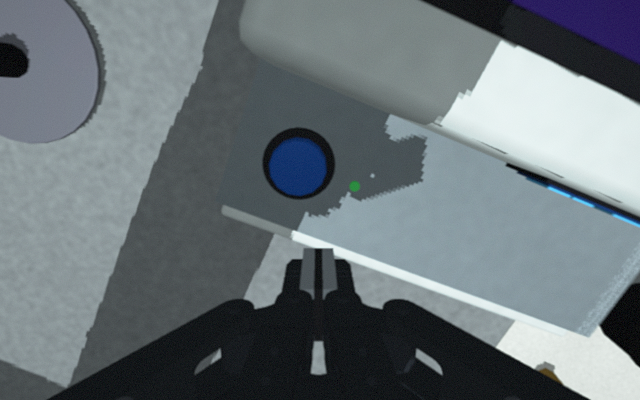

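View pics/c7.png

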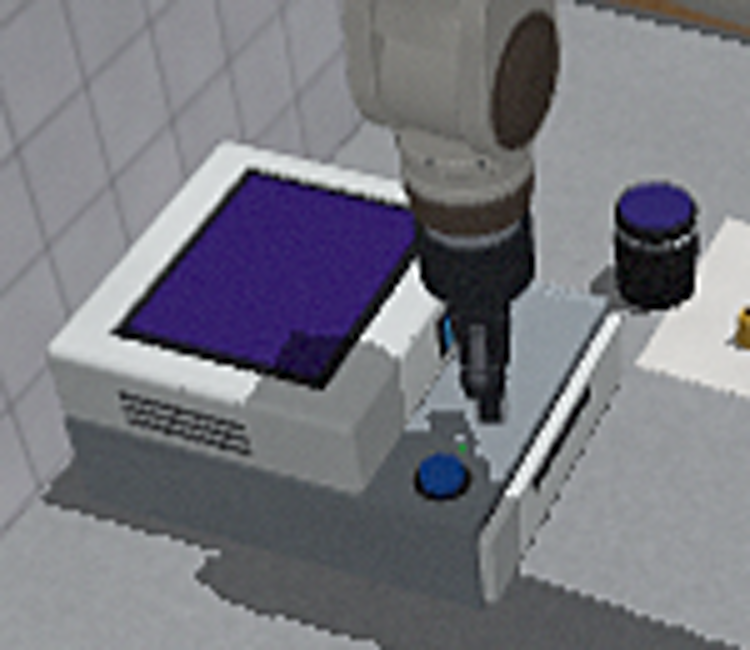

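Run:
```python
from h import *
print(np.round(bot.get_obs()['ee_pos'],4))
w=snap('wrist');print(np.round(bot.get_obs()['ee_pos'],4), np.round(w['origin'],4))
crop(w,(220,90,380,260),'c8.png',4)
r=recognise('release_top','wrist');print(r)
b=r[0]['box'];print(atz(w,(b[0]+b[2])/2,(b[1]+b[3])/2,.099))
```

```text
[ 0.6412 -0.0333  0.1398]
[ 0.6418 -0.0336  0.1417] [ 0.7111 -0.0014  0.2829]
[{'box': [266.0, 134.6, 323.5, 192.5], 'conf': 0.85}, {'box': [0.3, 0.0, 100.2, 142.2], 'conf': 0.62}]
[ 0.67195003 -0.00457868  0.099     ]
```

View pics/c8.png

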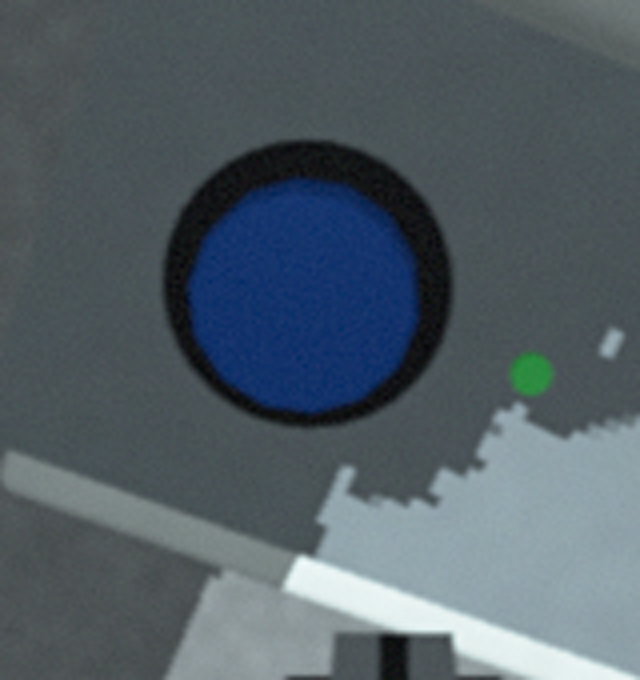

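Call:
apply_moves(
  targets=[1.0,0.97,0,0,0,0,0,1.0,0.97,-0.3,0,0,0,0,1.0,0.97,-0.6,0,0,0,0,1.0,0.97,-0.6,0,0,0,0],
)

```text
time: 4.35
ee_pos: [0.6713, -0.005, 0.1224]
tcp_rot: [-180.0, 0.1, 24.0]
wrist_force: [-0.7, 0.9, -0.1]
opening: -0.0001
```

Call:
apply_moves(
  targets=[0,0,-0.5,0,0,0,0,0,0,-0.8,0,0,0,0,0,0,-1.0,0,0,0,0,0,0,-1.0,0,0,0,0],
)

```text
time: 4.75
ee_pos: [0.6715, -0.0049, 0.0926]
tcp_rot: [180.0, 0.0, 24.0]
wrist_force: [-1.9, -2.1, 4.5]
opening: 0.0003
```

Run:
```python
from h import *
o=bot.get_obs();print(np.round(o['ee_pos'],4),o['wrist_force'])
d=snap('side','s1.png')
```

```text
[ 0.6715 -0.0049  0.0926] [-1.85719955 -2.09075597  4.46667711]
```

View pics/s1.png

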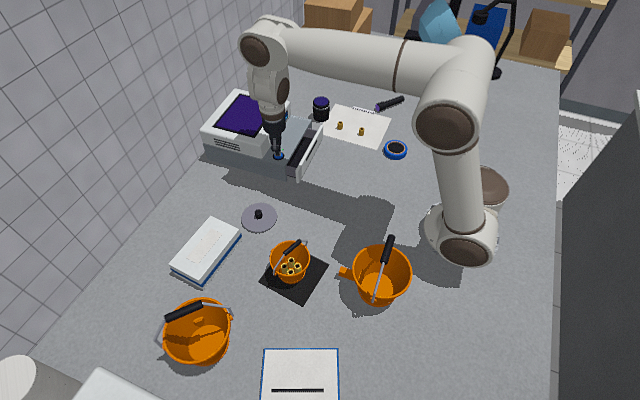

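Call:
apply_moves(
  targets=[0,0,1,0,0,0,0.5,0,0,2.5,0,0,-0.5,0.8,0,0,4,0,0,-1.8,0.8,-0.5,1,5.3,0,0,-3.2,0.8,-1,2.2,5.8,0,0,-4.5,0.8],
)

```text
time: 5.3
ee_pos: [0.643, 0.0247, 0.2714]
tcp_rot: [-178.2, -0.2, 1.4]
wrist_force: [-0.3, 0.0, 0.7]
opening: 0.0684
```

Call:
apply_moves(
  targets=[-0.7,1,0,0,0,-1.4,0.8,-1.4,2.2,0,0,0,-2.8,0.8,-2.1,3.4,0,0,0,-4.2,0.8,-2.8,4.6,0,0,0,-5.6,0.8,-3.5,5.6,0,0,0,-7,0.8],
)

```text
time: 5.8
ee_pos: [0.5499, -0.0635, 0.2675]
tcp_rot: [-170.8, 1.1, -11.3]
wrist_force: [-0.3, 0.3, -0.8]
opening: 0.0686
```

Call:
apply_moves(
  targets=[-0.7,1,0,0,0,-1.4,0.8,-1.4,2,0,0,0,-2.8,0.8,-2.1,3,0,0,0,-4.2,0.8,-2.8,3.7,0,0,0,-5.6,0.8,-3.4,4.2,0,0,0,-7,0.8],
)

```text
time: 6.3
ee_pos: [0.4045, -0.1311, 0.2681]
tcp_rot: [-163.5, 1.9, -28.8]
wrist_force: [0.5, -0.8, -0.2]
opening: 0.068
```

Call:
apply_moves(
  targets=[0,0,0,0,0,-1.4,0.8,0,0,0,0,0,-2.8,0.8,0,0,0,0,0,-4.2,0.8,0,0,0,0,0,-4.2,0.8],
)

```text
time: 6.7
ee_pos: [0.3287, -0.205, 0.2686]
tcp_rot: [-159.4, 2.2, -46.9]
wrist_force: [0.7, 0.2, 1.1]
opening: 0.0682
```

Run:
```python
from h import *
o=bot.get_obs();print(np.round(o['q'],1),np.round(o['ee_pos'],4),o['tcp_rot'])
w=snap('wrist','w2.png');d=snap('side','s2.png');s=snap('scene','sc2.png')
for n in ['wrist','side','scene']: print(n,recognise('bail_grip',n)[:3])
```

```text
[-47.  -16.2  -7.3 101.1  20.6 179.9] [ 0.3287 -0.205   0.2686] [-159.37564869    2.18133502  -46.91213206]
wrist [{'box': [2.4, 361.1, 42.7, 391.1], 'conf': 0.73}]
side [{'box': [153.9, 299.7, 233.9, 349.0], 'conf': 0.96}, {'box': [274.4, 235.9, 304.5, 269.0], 'conf': 0.64}, {'box': [370.5, 234.9, 393.2, 302.6], 'conf': 0.54}]
scene [{'box': [440.5, 252.5, 485.5, 316.7], 'conf': 0.75}, {'box': [381.5, 151.8, 416.0, 179.7], 'conf': 0.53}]
```

View pics/w2.png

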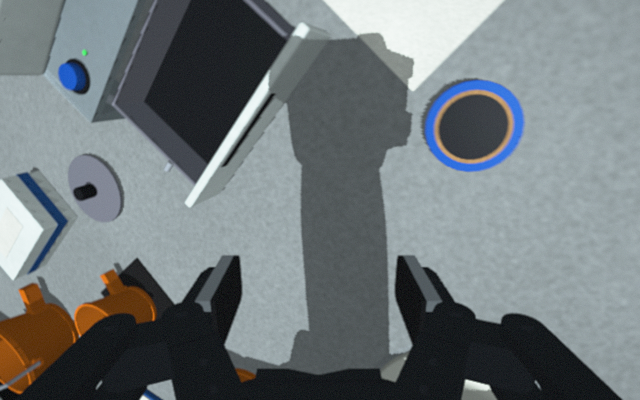

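View pics/s2.png

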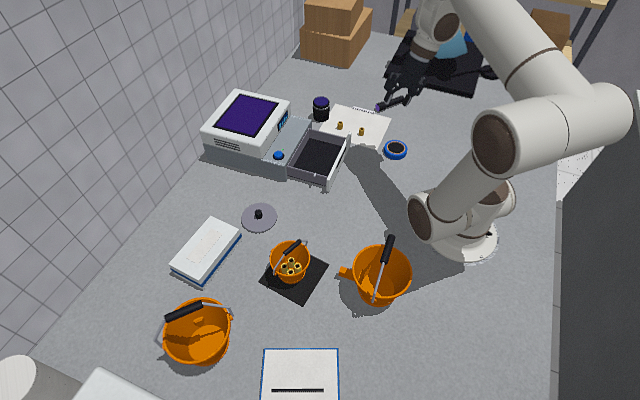

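```bash
cat >> h.py <<'E'
def turn(rpy,cur=None):
    c=Rn.from_euler('xyz',bot.get_obs()['tcp_rot'] if cur is None else cur,degrees=True)
    t=Rn.from_euler('xyz',rpy,degrees=True)
    v=(t*c.inv()).as_rotvec(degrees=True)
    return np.round(v/6,2), round(np.linalg.norm(v)/8.59,1)
def go(p,rpy=None):
    o=bot.get_obs();d=(np.array(p)-o['ee_pos'])
    print('now',np.round(o['ee_pos'],4),np.round(o['tcp_rot'],1),'shift',np.round(d/.03,2),'rows',round(np.linalg.norm(d)/.05,1), 'turn',turn(rpy) if rpy is not None else '')
E
python3 - <<'E'
from h import *
go([.38,.05,.27],[180,0,10]); print(turn([180,0,68],[180,0,10]))
E
```

```text
now [ 0.33   -0.2042  0.2686] [-159.4    2.2  -46.6] shift [1.67 8.47 0.05] rows 5.2 turn (array([-3.51,  0.77,  9.4 ]), np.float64(7.0))
(array([0.  , 0.  , 9.67]), np.float64(6.8))
```

Call:
apply_moves(
  targets=[0.3,1.6,0,-0.5,0.1,1.3,0.8,0.6,3.2,0,-1,0.2,2.6,0.8,0.9,4.8,0,-1.5,0.33,4,0.8,1.2,6.4,0,-2,0.4,5.3,0.8,1.5,7.8,0,-2.5,0.55,6.6,0.8],
)

```text
time: 7.5
ee_pos: [0.3684, -0.0044, 0.2689]
tcp_rot: [-173.5, -1.7, -5.6]
wrist_force: [0.9, -1.1, -0.5]
opening: 0.0687
```

Run:
```python
from h import *
go([.42,.2,.27],[180,0,40])
```

```text
now [ 0.3684 -0.0044  0.2689] [-173.5   -1.7   -5.6] shift [1.72 6.81 0.04] rows 4.2 turn (array([-1.14, -0.06,  7.58]), np.float64(5.4))
```

Call:
apply_moves(
  targets=[0.3,1.2,0,-0.2,0,1.3,0.8,0.6,2.4,0,-0.4,0,2.6,0.8,0.9,3.6,0,-0.6,0,4,0.8,1.2,4.8,0,-0.8,0,5.3,0.8,1.5,6,0,-1,0,6.6,0.8],
)

```text
time: 8.0
ee_pos: [0.413, 0.1761, 0.2684]
tcp_rot: [-179.1, -0.2, 34.1]
wrist_force: [0.4, -0.3, 0.2]
opening: 0.0682
```

Run:
```python
from h import *
w=snap('wrist')
go([.435,.356,.27],[180,0,68])
```

```text
now [0.414  0.1801 0.2671] [-1.791e+02 -1.000e-01  3.470e+01] shift [0.7  5.86 0.1 ] rows 3.5 turn (array([-0.11, -0.11,  5.55]), np.float64(3.9))
```

Call:
apply_moves(
  targets=[0.2,1.5,0.1,0,0,1.4,0.8,0.4,3,0.1,0,0,2.8,0.8,0.6,4.5,0.1,-0.1,-0.1,4.2,0.8,0.7,5.2,0.1,-0.1,-0.1,5.55,0.8,0.7,5.2,0.1,-0.1,-0.1,5.55,0.8],
)

```text
time: 8.55
ee_pos: [0.4334, 0.3328, 0.2698]
tcp_rot: [-179.9, -0.0, 67.4]
wrist_force: [-0.1, -0.7, 0.2]
opening: 0.0685
```

Run:
```python
from h import *
w=snap('wrist','w3.png')
go([.435,.356,.27],[180,0,68])
print(recognise('bail_grip','wrist'),recognise('pail','wrist'))
```

```text
now [0.4334 0.3312 0.2704] [-179.9   -0.    67.1] shift [ 0.05  0.83 -0.01] rows 0.5 turn (array([-0.01, -0.02,  0.15]), np.float64(0.1))
[{'box': [0.0, 213.7, 67.4, 400.0], 'conf': 0.98}, {'box': [297.8, 74.7, 332.6, 224.5], 'conf': 0.62}, {'box': [268.3, 73.4, 402.4, 223.5], 'conf': 0.54}] [{'box': [0.0, 205.1, 239.5, 397.3], 'conf': 0.79}, {'box': [314.6, 144.4, 326.0, 164.3], 'conf': 0.32}]
```

View pics/w3.png

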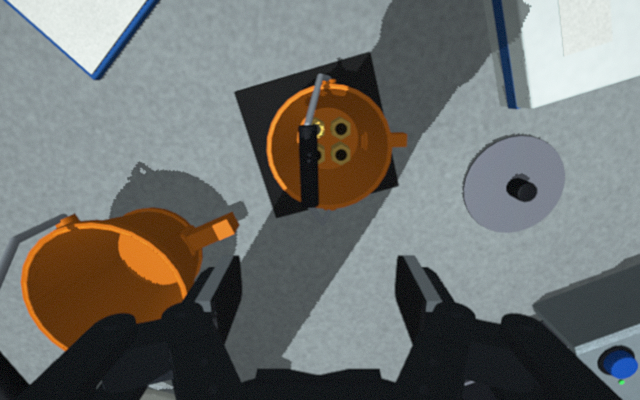

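Run:
```python
from h import *
w=snap('wrist')
for z in (.155,.16,.165): print(atz(w,308,165,z), atz(w,307,127,z),atz(w,309,204,z))
print('rim',atz(w,330,146,.089),'grip',atz(w,406,139,.026), 'lid',atz(w,514,182,.005),'knob',atz(w,521,188,.039))
print('mat',[atz(w,*p,.004)[:2] for p in [(236,92),(371,53),(397,183),(276,216)]])
p=atz(w,308,165,.16); go([p[0],p[1],.27])
```

```text
[0.43561965 0.35532577 0.155     ] [0.44643737 0.38187288 0.155     ] [0.42372744 0.32620193 0.155     ]
[0.43615927 0.35618982 0.16      ] [0.44676868 0.38222572 0.16      ] [0.42449606 0.3276268  0.16      ]
[0.4366989  0.35705387 0.165     ] [0.44709999 0.38257856 0.165     ] [0.42526469 0.32905168 0.165     ]
rim [0.45498303 0.35245882 0.089     ] grip [0.5348685  0.31693231 0.026     ] lid [0.64427862 0.21032195 0.005     ] knob [0.63497108 0.21602204 0.039     ]
mat [array([0.37764143, 0.43917594]), array([0.5339526 , 0.41712629]), array([0.51123482, 0.26545882]), array([0.35551421, 0.28496748])]
now [0.4339 0.3289 0.2716] [-1.799e+02 -1.000e-01  6.680e+01] shift [ 0.08  0.91 -0.05] rows 0.5 turn
```

Call:
apply_moves(
  targets=[0.08,0.91,0,0,0,0.2,0.8,0.08,0.91,-1.5,0,0,0.2,0.8,0.08,0.91,-3,0,0,0.2,0.8,0.08,0.91,-4.2,0,0,0.2,0.8,0.08,0.91,-4.3,0,0,0.2,0.8],
)

```text
time: 9.25
ee_pos: [0.4349, 0.3542, 0.1382]
tcp_rot: [-179.8, 0.2, 68.0]
wrist_force: [0.9, 0.4, 0.4]
opening: 0.0682
```

Call:
apply_moves(
  targets=[0,0,0,0,0,0,0.1,0,0,0,0,0,0,0,0,0,0,0,0,0,0,0,0,0,0,0,0,0,0,0,0,0,0,0,0],
  newtons=50,
)

```text
time: 9.75
ee_pos: [0.4371, 0.3571, 0.1445]
tcp_rot: [180.0, -0.3, 68.1]
wrist_force: [-0.4, -1.3, 7.3]
opening: 0.0121
```

Run:
```python
from h import *
o=bot.get_obs();print(np.round(o['ee_pos'],4),np.round(o['tcp_rot'],1),o['opening'],np.round(o['wrist_force'],1),np.round(o['q'],1))
w=snap('wrist','w4.png')
```

```text
[0.4371 0.3571 0.1445] [180.   -0.3  68.1] 0.012063594677375163 [-0.4 -1.3  7.3] [3.920e+01 5.800e+00 1.400e+00 8.530e+01 1.000e-01 1.511e+02]
```

View pics/w4.png

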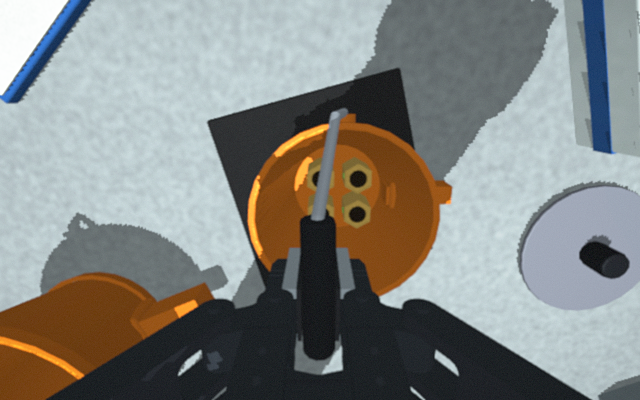

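Call:
apply_moves(
  targets=[0,0,0.4,0,0,0,0,0,0,1.0,0,0,0,0,0,0,2,0,0,0,0,0,0,3,0,0,0,0,0,0,4,0,0,0,0],
)

```text
time: 10.3
ee_pos: [0.4363, 0.3564, 0.2642]
tcp_rot: [-179.9, -0.1, 68.1]
wrist_force: [0.6, -0.0, -2.4]
opening: 0.0129
```

Run:
```python
from h import *
d=snap('side','s3.png')
go([.5,.16,.27],[180,0,110])
print(bot.get_obs()['wrist_force'])
```

```text
now [0.4369 0.3569 0.2695] [179.9  -0.4  68.1] shift [ 2.1  -6.56  0.02] rows 4.1 turn (array([-0.07,  0.02,  6.98]), np.float64(4.9))
[-2.00381741 -1.10478948  0.72848071]
```

View pics/s3.png

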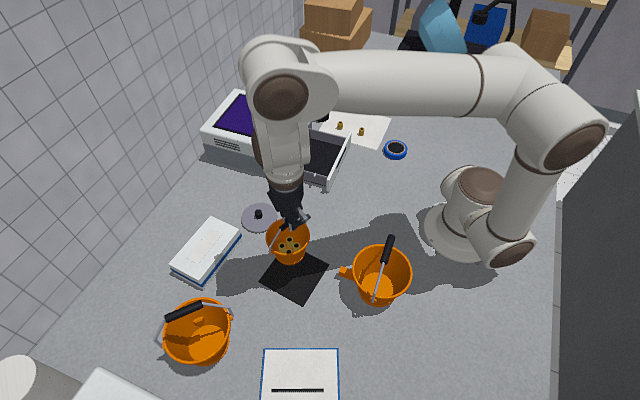

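Call:
apply_moves(
  targets=[0.1,-0.3,0,0,0,0.8,0,0.2,-0.8,0,0,0,2,0,0.4,-1.3,0,0,0,3.2,0,0.6,-1.8,0,0,0,4.4,0,0.8,-2.3,0,0,0,5.6,0],
)

```text
time: 10.85
ee_pos: [0.4606, 0.2869, 0.2629]
tcp_rot: [-179.9, -0.1, 102.0]
wrist_force: [-0.3, 0.2, -3.1]
opening: 0.0118
```

Call:
apply_moves(
  targets=[0.2,-0.5,0,0,0,1.2,0,0.4,-1,0,0,0,2.4,0,0.6,-1.5,0,0,0,3.6,0,0.7,-2,0,0,0,4.8,0,0.8,-2.5,0,0,0,6,0],
)

```text
time: 11.35
ee_pos: [0.4846, 0.2119, 0.2629]
tcp_rot: [-179.9, -0.1, 138.0]
wrist_force: [0.4, 0.3, -3.4]
opening: 0.013
```

Call:
apply_moves(
  targets=[0.1,-0.4,0,0,0,1.2,0,0.2,-0.8,0,0,0,2.4,0,0.3,-1.2,0,0,0,3.6,0,0.4,-1.4,0,0,0,4.8,0,0.4,-1.6,0,0,0,6,0],
)

```text
time: 11.85
ee_pos: [0.4967, 0.164, 0.2629]
tcp_rot: [-179.9, -0.1, 174.0]
wrist_force: [0.8, 1.3, -3.0]
opening: 0.0121
```

Run:
```python
from h import *
d=snap('side','s4.png')
go([.5,.16,.2],[180,0,180])
o=bot.get_obs();print(o['wrist_force'],np.round(o['q'],1))
```

```text
now [0.4966 0.1635 0.263 ] [-1.799e+02 -1.000e-01  1.744e+02] shift [ 0.11 -0.12 -2.1 ] rows 1.3 turn (array([ 0.01, -0.02,  0.93]), np.float64(0.7))
[-0.01141368  0.14351151 -2.85518971] [18.2  2.2 10.7 98.6 -0.  23.8]
```

View pics/s4.png

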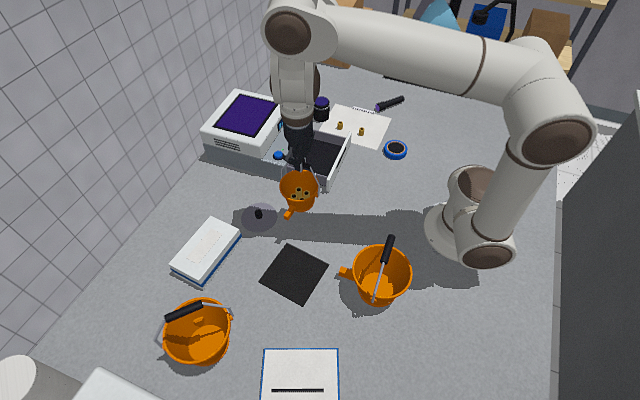

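Call:
apply_moves(
  targets=[0.1,0,-0.8,0,0,0.5,0,0.1,0,-1.6,0,0,0.9,0,0.1,0,-2.4,0,0,0.9,0,0.1,0,-3.2,0,0,0.9,0,0.1,0,-3.5,0,0,0.9,0],
)

```text
time: 12.4
ee_pos: [0.4986, 0.1644, 0.1554]
tcp_rot: [-179.9, -0.3, 179.0]
wrist_force: [-0.2, 0.6, -3.1]
opening: 0.0127
```

Call:
apply_moves(
  targets=[0,0,-0.1,0,0,0,0,0,0,-0.2,0,0,0,0,0,0,-0.3,0,0,0,0],
)

```text
time: 12.7
ee_pos: [0.5001, 0.1648, 0.1496]
tcp_rot: [-180.0, 0.0, 179.1]
wrist_force: [0.5, -0.0, -3.7]
opening: 0.0124
```

Run:
```python
from h import *
d=snap('side');crop(d,(250,130,370,230),'c9.png',6)
go([.5,.16,.2],[180,0,180])
o=bot.get_obs();print(o['wrist_force'])
```

```text
now [0.4999 0.1647 0.1489] [-180.    -0.   179.1] shift [ 0.   -0.16  1.7 ] rows 1.0 turn (array([ 0.01, -0.01,  0.15]), np.float64(0.1))
[-0.52676276  0.93065997 -3.12414509]
```

View pics/c9.png

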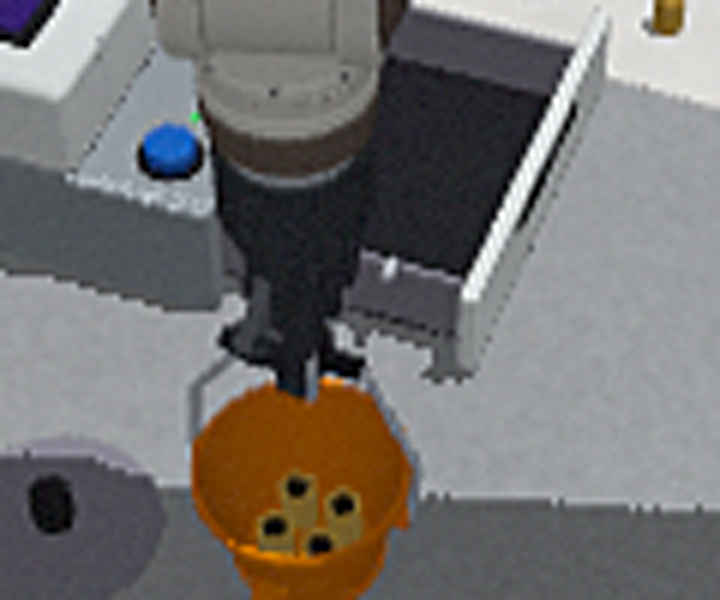

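Call:
apply_moves(
  targets=[0,0,-0.1,0,0,0,0,0,0,-0.2,0,0,0,0,0,0,-0.2,0,0,0,0],
)

```text
time: 13.05
ee_pos: [0.4995, 0.1645, 0.1424]
tcp_rot: [-179.9, -0.1, 179.1]
wrist_force: [-0.2, -0.1, -3.5]
opening: 0.0121
```

Call:
apply_moves(
  targets=[0,0,-0.1,0,0,0,0,0,0,-0.1,0,0,0,0],
)

```text
time: 13.25
ee_pos: [0.5001, 0.1644, 0.1408]
tcp_rot: [-179.9, 0.0, 179.1]
wrist_force: [-1.1, -3.1, 7.0]
opening: 0.0124
```

Call:
apply_moves(
  targets=[0,0,-0.1,0,0,0,0,0,0,-0.1,0,0,0,0],
)

```text
time: 13.45
ee_pos: [0.5009, 0.1643, 0.1407]
tcp_rot: [-180.0, 0.3, 179.1]
wrist_force: [-4.7, -5.1, 25.5]
opening: 0.0121
```

Call:
apply_moves(
  targets=[0,0,0.15,0,0,0,0,0,0,0.15,0,0,0,0.25,0,0,0.15,0,0,0,0.5,0,0,0.15,0,0,0,0.7],
)

```text
time: 13.85
ee_pos: [0.4994, 0.1646, 0.1406]
tcp_rot: [-179.9, -0.1, 179.1]
wrist_force: [-0.4, 0.3, -0.7]
opening: 0.0496
```

Call:
apply_moves(
  targets=[0,0,1,0,0,0,0.7,0,0,2.5,0,0,0,0.7,0,0.5,3.5,0,0,0,0.2,0,1.5,3.5,0,0,0,0,0,2.5,3.5,0,0,0,0],
)

```text
time: 14.35
ee_pos: [0.5, 0.2404, 0.247]
tcp_rot: [180.0, -0.0, 179.1]
wrist_force: [0.5, 0.2, 0.3]
opening: 0.0165
```

Run:
```python
from h import *
d=snap('side');crop(d,(250,100,370,230),'c10.png',5)
w=snap('wrist','w5.png');s=snap('scene');crop(s,(250,190,400,310),'c11.png',5)
go([.5,.16,.2],[180,0,180])
```

```text
now [0.4993 0.2409 0.2451] [-179.9   -0.2  179.3] shift [ 0.02 -2.7  -1.5 ] rows 1.9 turn (array([ 0.01, -0.03,  0.12]), np.float64(0.1))
```

View pics/c10.png

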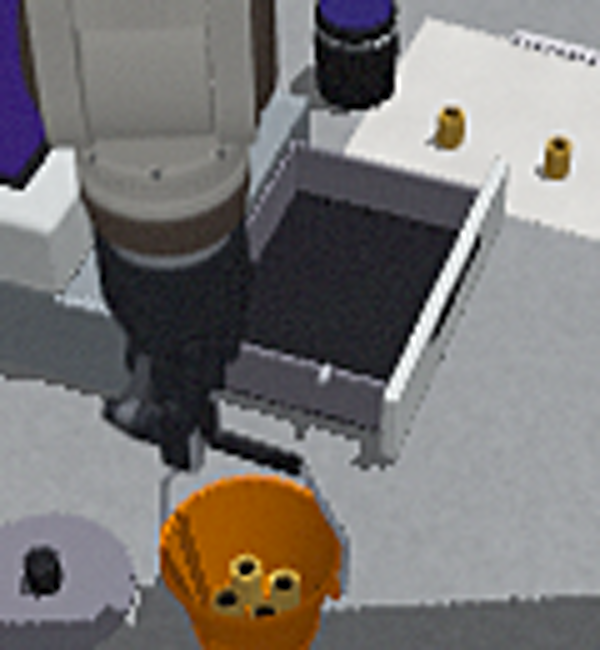

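View pics/w5.png

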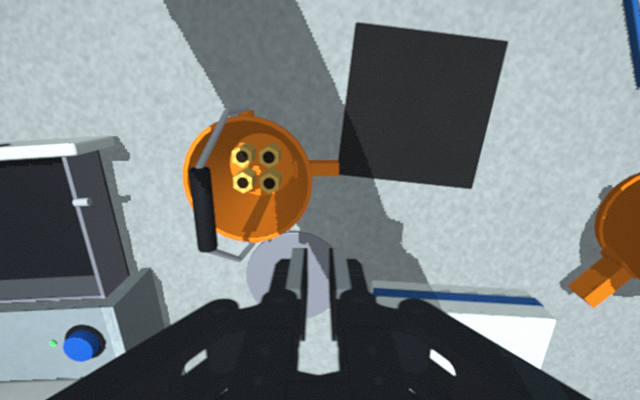

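View pics/c11.png

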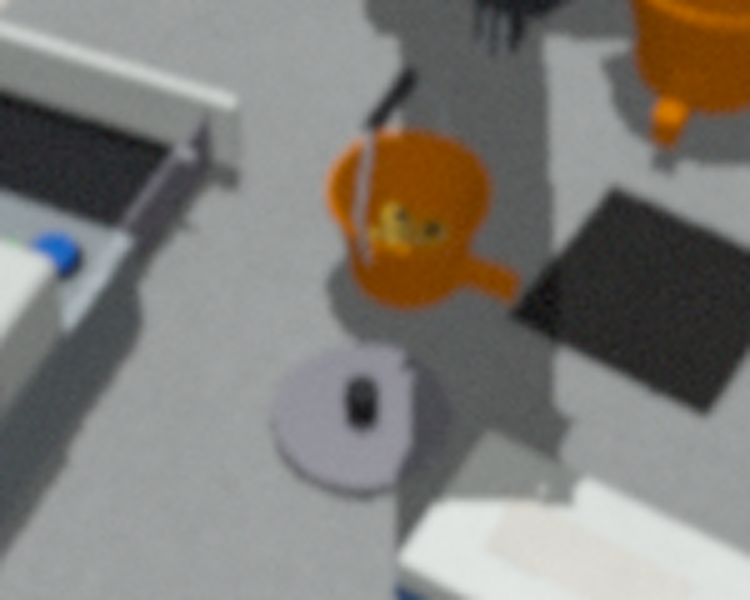

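Run:
```python
from h import *
np.set_printoptions(precision=4,suppress=True)
w=snap('wrist')
print('rim',atz(w,247,178,.085),'gripend',atz(w,339,168,.022),'inner',atz(w,311,167,.022))
s=snap('scene');d=snap('side')
print('handle',tri(w,(203,208),s,(250+390/5,190+98/5)),tri(w,(203,208),d,(250+255/5,100+450/5)))
print('rim side',atz(d,250+252/5,100+553/5,.085))
print('tray wall left pts',[atz(d,250+a/5,100+b/5,.06) for a,b in [(385,395),(230,345)]])
print('panel top',[atz(d,250+a/5,100+b/5,.074) for a,b in [(393,400),(505,160)]])
```

```text
rim [0.4951 0.1773 0.085 ] gripend [0.5002 0.2645 0.022 ] inner [0.4987 0.2341 0.022 ]
handle (array([0.4977, 0.1622, 0.1624]), np.float64(0.000671376848642202)) (array([0.4981, 0.1617, 0.1619]), np.float64(0.000202903597132473))
rim side [0.4936 0.1833 0.085 ]
tray wall left pts [array([0.4738, 0.0058, 0.06  ]), array([0.5941, 0.0048, 0.06  ])]
panel top [array([0.4625, 0.0193, 0.074 ]), array([ 0.4749, -0.242 ,  0.074 ])]
```

Call:
apply_moves(
  targets=[0,-0.8,0,0,0,0,0,0,-1.4,-1,0,0,0,0,0,-1.5,-2.2,0,0,0,0,0,-1.5,-3.4,0,0,0,0,0,-1.5,-3.5,0,0,0,0],
)

```text
time: 15.15
ee_pos: [0.4975, 0.1927, 0.1367]
tcp_rot: [-179.8, -0.5, 179.0]
wrist_force: [-0.1, 0.3, -0.2]
opening: 0.0001
```

Call:
apply_moves(
  targets=[0,-0.6,0,0,0,0,0,0,-1.2,-0.1,0,0,0,0,0,-1.8,-0.4,0,0,0,0,0,-2.4,-0.8,0,0,0,0,0,-3,-1.1,0,0,0,0],
)

```text
time: 15.65
ee_pos: [0.5, 0.1037, 0.1095]
tcp_rot: [-180.0, -0.0, 179.1]
wrist_force: [-0.3, 1.0, -0.6]
opening: -0.0002
```

Run:
```python
from h import *
d=snap('side');crop(d,(250,100,370,230),'c12.png',5)
o=bot.get_obs();print(np.round(o['ee_pos'],4),o['wrist_force'])
```

```text
[0.4994 0.1017 0.108 ] [ 0.85322033 -2.6791983  -1.16422055]
```

View pics/c12.png

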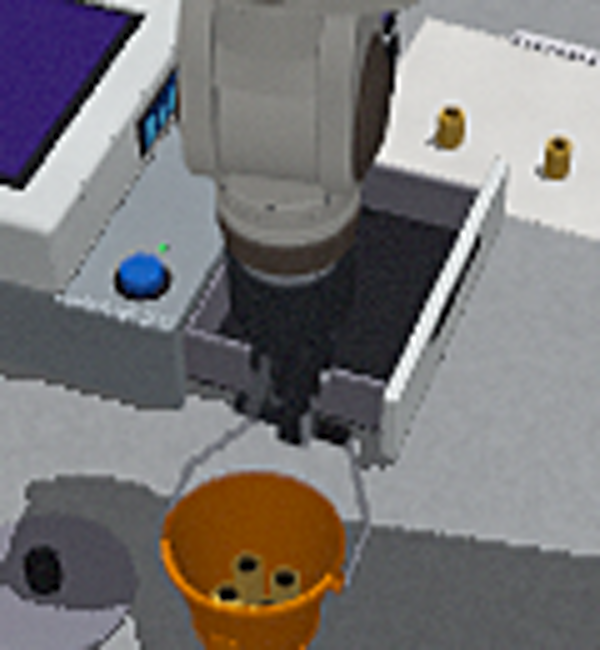

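Call:
apply_moves(
  targets=[0,0,0.7,0,0,0,0,0,-0.6,0.7,0,0,0,0,0,-0.6,0,0,0,0,0,0,-0.6,-0.6,0,0,0,0,0,-0.6,-1.1,0,0,0,0],
)

```text
time: 16.2
ee_pos: [0.5001, 0.0864, 0.0758]
tcp_rot: [-180.0, -0.0, 179.1]
wrist_force: [-0.3, 0.0, -0.5]
opening: 0.0002
```

Run:
```python
from h import *
d=snap('side');crop(d,(250,100,370,230),'c13.png',5)
s=snap('scene');crop(s,(250,190,400,310),'c14.png',5)
o=bot.get_obs();print(np.round(o['ee_pos'],4),o['wrist_force'])
```

```text
[0.4989 0.0864 0.0741] [ 0.58291634  0.89657426 -0.0508891 ]
```

View pics/c13.png

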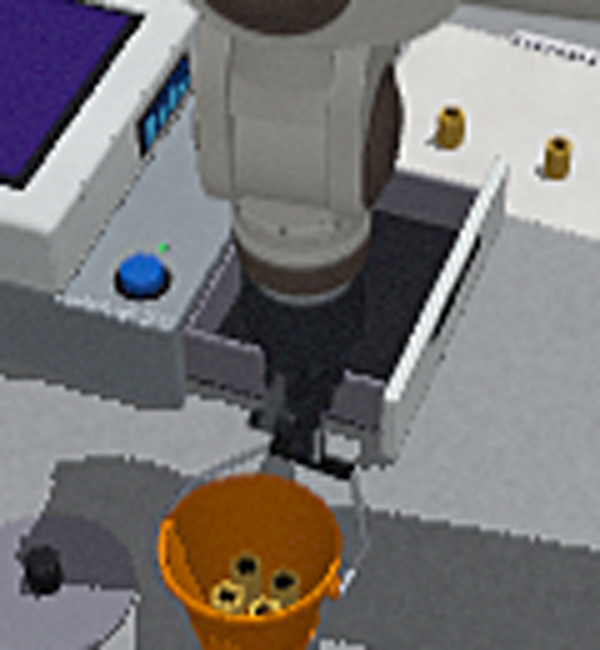

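View pics/c14.png

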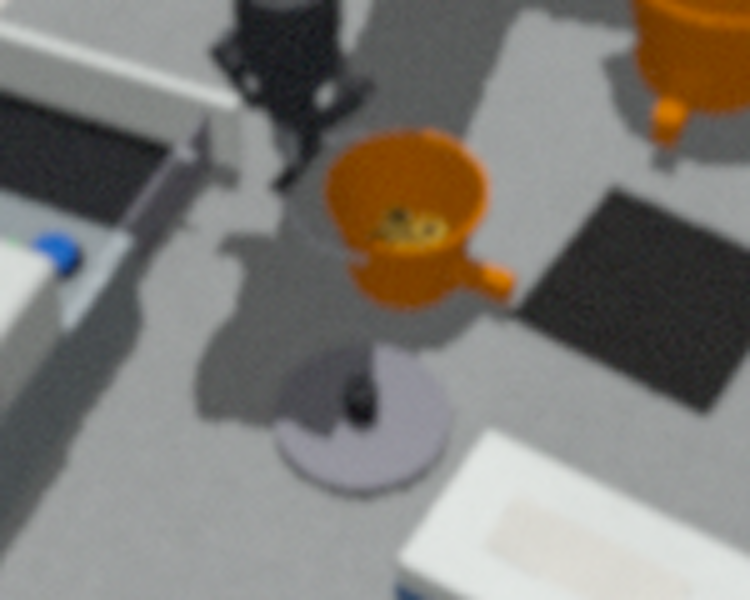

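Call:
apply_moves(
  targets=[0,-0.3,1,0,0,0,0.5,0,-0.3,2.5,0,0,0.8,0.5,0,0,4,0,0,2,0.5,0,1,5,0,0,3.4,0.5,0,2.5,5.3,0,0,4.8,0.5],
)

```text
time: 16.8
ee_pos: [0.5007, 0.1616, 0.2399]
tcp_rot: [-179.9, 0.3, -151.9]
wrist_force: [0.9, -0.1, -0.8]
opening: 0.0429
```

Call:
apply_moves(
  targets=[0,1.2,0,0,0,1.4,0.5,0,2.4,0,0,0,2.8,0.5,0,3.6,0,0,0,4.2,0.5,0,4.8,0,0,0,5.6,0.5,0,6,0,0,0,7,0.5],
)

```text
time: 17.3
ee_pos: [0.4993, 0.3433, 0.2356]
tcp_rot: [-179.9, -0.0, -109.7]
wrist_force: [-0.0, -0.3, 0.3]
opening: 0.0427
```

Run:
```python
from h import *
go([.4995,.34,.2]); print(np.round(bot.get_obs()['q'],1))
T=Rn.from_euler('z',-2,degrees=True)*Rn.from_euler('x',-45,degrees=True)*Rn.from_euler('xyz',[180,0,-90],degrees=True)
e=T.as_euler('xyz',degrees=True);print(e,turn(e))
```

```text
now [0.4993 0.3433 0.2356] [-179.9   -0.  -109.7] shift [ 0.01 -0.11 -1.19] rows 0.7 turn 
[ 34.6  13.   19.6  96.6  -0.1 -35.7]
[180. -45. -92.] (array([-7.39,  1.43,  2.79]), np.float64(5.6))
```

Call:
apply_moves(
  targets=[0,0,-0.5,-1.2,0.2,0.5,0.5,0,0,-1,-2.5,0.5,1,0.5,0,0,-1.5,-3.8,0.7,1.4,0.5,0,0,-2,-5.1,1,1.9,0.5,0,-0.2,-2.5,-6.3,1.2,2.4,0.5],
)

```text
time: 17.8
ee_pos: [0.4998, 0.3367, 0.1595]
tcp_rot: [-178.5, -38.7, -95.4]
wrist_force: [-0.2, 0.1, 0.1]
opening: 0.0428
```

Run:
```python
from h import *
go([.4995,.3036,.0806],[180,-45,-92]); print(np.round(bot.get_obs()['q'],1))
```

```text
now [0.4998 0.3367 0.1595] [-178.5  -38.7  -95.4] shift [-0.01 -1.1  -2.63] rows 1.7 turn (array([-1.04,  0.26,  0.4 ]), np.float64(0.8))
[ 45.3  41.6  41.1 120.4 -24.6 -32.9]
```

Call:
apply_moves(
  targets=[0,-0.5,-1,-0.5,0.1,0.2,0.5,0,-1,-2,-1,0.2,0.3,0.5,0,-1.1,-2.6,-1.04,0.26,0.4,0.5,0,-1.1,-2.6,-1.04,0.26,0.4,0.5],
)

```text
time: 18.2
ee_pos: [0.4989, 0.3021, 0.0789]
tcp_rot: [179.7, -45.0, -92.0]
wrist_force: [0.8, 0.2, 0.3]
opening: 0.0426
```

Run:
```python
from h import *
w=snap('wrist','w6.png');d=snap('side');crop(d,(230,80,370,260),'c15.png',4)
go([.4995,.2366,.0136],[180,-45,-92]); print(np.round(bot.get_obs()['q'],1))
for p in ([.4995,.265,.032],[.4995,.250,.022]): print(proj(w,p))
```

```text
now [0.4998 0.3029 0.0824] [-180.   -44.7  -92.3] shift [-0.01 -2.21 -2.29] rows 1.9 turn (array([-0.05,  0.01,  0.04]), np.float64(0.0))
[ 44.8  42.5  31.  114.4 -28.7 -33.5]
[314.14249509 229.38197241]
[313.48928283 214.73726764]
```

View pics/w6.png

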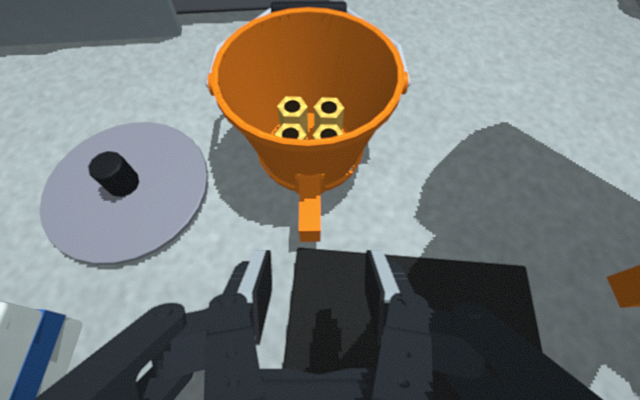

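View pics/c15.png

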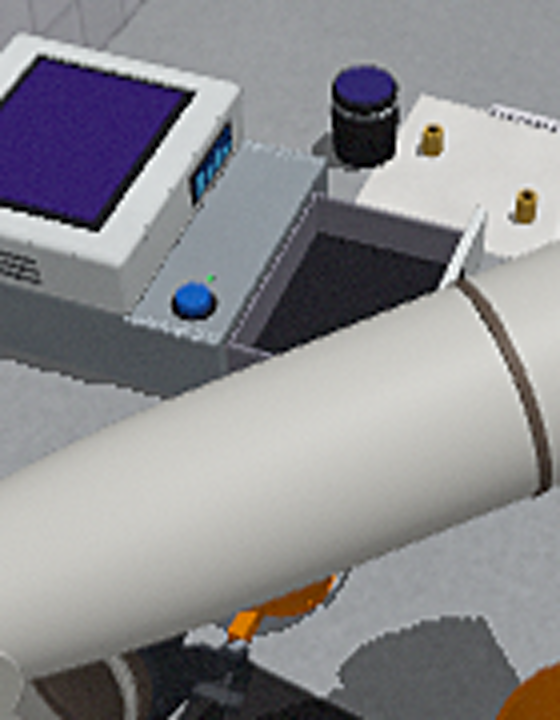

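Call:
apply_moves(
  targets=[0.06,-0.7,-0.7,0,0,0,0.5,0.06,-1.4,-1.4,0,0,0,0.5,0.06,-1.9,-1.9,0,0,0,0.5,0.06,-2.2,-2.2,0,0,0,0.5,0.06,-2.2,-2.2,0,0,0,0.5],
)

```text
time: 18.8
ee_pos: [0.5019, 0.2361, 0.0164]
tcp_rot: [-179.9, -44.7, -92.4]
wrist_force: [0.5, -0.5, 0.2]
opening: 0.0427
```

Run:
```python
from h import *
w=snap('wrist','w7.png')
go([.4995,.2366,.0136],[180,-45,-92]); o=bot.get_obs();print(np.round(o['q'],1),o['wrist_force'])
```

```text
now [0.502  0.2369 0.017 ] [-179.9  -44.7  -92.4] shift [-0.08 -0.01 -0.11] rows 0.1 turn (array([-0.05,  0.02,  0.04]), np.float64(0.0))
[ 40.6  37.4  16.2 102.7 -31.1 -37.4] [-0.35505443 -0.39792262 -0.24906984]
```

View pics/w7.png

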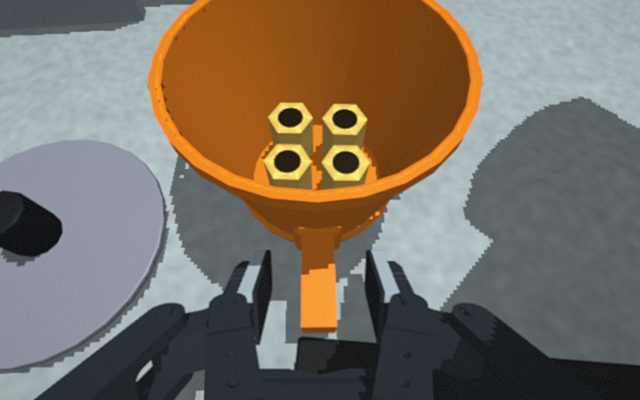

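Call:
apply_moves(
  targets=[0,0,0,0,0,0,0.2,0,0,0,0,0,0,0,0,0,0,0,0,0,0,0,0,0,0,0,0,0],
  newtons=100,
)

```text
time: 19.25
ee_pos: [0.5019, 0.2375, 0.0163]
tcp_rot: [-179.9, -44.7, -92.2]
wrist_force: [0.8, 3.1, 6.2]
opening: 0.0122
```

Call:
apply_moves(
  targets=[0,0,0.3,0,0,0,0,0,0,0.8,0,0,0,0,0,0,1.5,0,0,0,0,0,0,2.3,0,0,0,0],
)

```text
time: 19.65
ee_pos: [0.5011, 0.2366, 0.0852]
tcp_rot: [179.9, -44.8, -92.2]
wrist_force: [-0.6, 0.6, -3.1]
opening: 0.0122
```

Run:
```python
from h import *
w=snap('wrist','w8.png')
o=bot.get_obs();print(np.round(o['ee_pos'],4),np.round(o['tcp_rot'],1),np.round(o['q'],1),o['wrist_force'],o['opening'])
```

```text
[0.502  0.2372 0.0897] [-179.8  -44.6  -92.4] [ 40.7  34.8  20.5 109.6 -31.1 -37.4] [ 1.06358943 -0.93302667  0.32453255] 0.011963338180980242
```

View pics/w8.png

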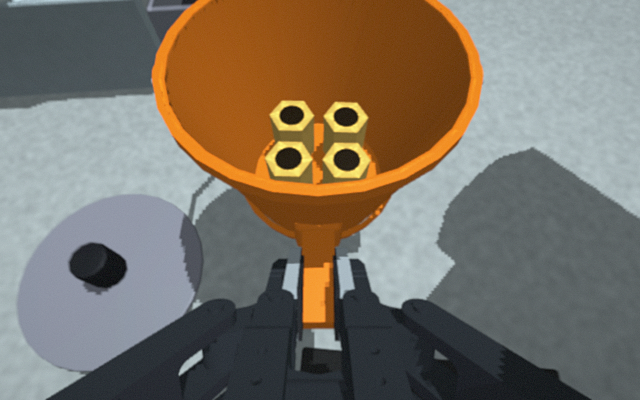

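```bash
cat >> h.py <<'E'
R0=Rn.from_euler('xyz',[-179.9,-44.7,-92.3],degrees=True)
def pose(psi,th,G):
    az=np.radians(268+psi); k=np.array([-np.sin(az),np.cos(az),0])
    R=Rn.from_rotvec(np.radians(th)*k)*Rn.from_euler('z',psi,degrees=True)*R0
    d=R.apply([0,0,1]); return np.array(G)+.019*d, R.as_euler('xyz',degrees=True)
E
python3 - <<'E'
from h import *
for psi,th,G in [(-35,0,[.53,.15,.28]),(-35,45,[.55,.03,.28]),(-35,85,[.565,-.05,.28]),(-35,120,[.565,-.079,.255])]:
    p,e=pose(psi,th,G);print(p.round(3),e.round(1)); go(p,e)
E
```

```text
[0.522 0.139 0.266] [-179.9  -44.7 -127.3]
now [0.502  0.2372 0.0897] [-179.8  -44.6  -92.4] shift [ 0.66 -3.26  5.89] rows 4.1 turn (array([-0.01,  0.02, -5.84]), np.float64(4.1))
[0.55  0.03  0.261] [ 179.9    0.3 -127.2]
now [0.502  0.2372 0.0897] [-179.8  -44.6  -92.4] shift [ 1.6  -6.9   5.71] rows 5.5 turn (array([ 7.17, -2.52, -5.53]), np.float64(6.6))
[ 0.572 -0.04   0.266] [ 179.7   40.3 -127.3]
now [0.502  0.2372 0.0897] [-179.8  -44.6  -92.4] shift [ 2.34 -9.24  5.86] rows 6.7 turn (array([13.52, -4.77, -4.7 ]), np.float64(10.5))
[ 0.576 -0.064  0.25 ] [ 179.1   75.3 -127.8]
now [0.502  0.2372 0.0897] [-179.8  -44.6  -92.4] shift [  2.47 -10.05   5.35] rows 7.0 turn (array([19.04, -6.73, -3.5 ]), np.float64(14.3))
```

Call:
apply_moves(
  targets=[0,0,1.3,0,0,-0.5,0,0.1,-0.3,2.6,0,0,-1.5,0,0.2,-1,3.9,0,0,-2.7,0,0.4,-1.8,5.1,0,0,-3.9,0,0.5,-2.6,5.8,0,0,-4.9,0],
)

```text
time: 20.2
ee_pos: [0.5043, 0.145, 0.2334]
tcp_rot: [-178.7, -42.7, -122.0]
wrist_force: [-0.0, 0.7, -3.0]
opening: 0.0122
```

Run:
```python
from h import *
print(np.round(bot.get_obs()['q'],1))
p,e=pose(-35,45,[.55,.03,.28]); go(p,e)
```

```text
[ 27.5  36.4  38.9 130.4 -21.4 -23.6]
now [0.5043 0.145  0.2334] [-178.7  -42.7 -122. ] shift [ 1.52 -3.83  0.92] rows 2.5 turn (array([ 6.03, -3.89, -0.91]), np.float64(5.1))
```

Call:
apply_moves(
  targets=[0.3,-0.6,0.2,1,-0.65,-0.15,0,0.6,-1.3,0.4,2,-1.3,-0.3,0,0.9,-2,0.6,3,-1.95,-0.45,0,1.2,-2.7,0.8,4,-2.6,-0.6,0,1.5,-3.4,0.9,5,-3.25,-0.75,0],
)

```text
time: 20.7
ee_pos: [0.548, 0.0423, 0.2609]
tcp_rot: [-179.4, -6.9, -126.0]
wrist_force: [0.3, 0.5, -4.3]
opening: 0.0117
```

Run:
```python
from h import *
print(np.round(bot.get_obs()['q'],1))
p,e=pose(-35,70,[.56,-.03,.28]); go(p,e)
```

```text
[  7.3  10.1  18.8 103.   -5.5 -46.6]
now [0.548  0.0423 0.2609] [-179.4   -6.9 -126. ] shift [ 0.56 -2.19  0.06] rows 1.4 turn (array([ 4.39, -3.09, -0.18]), np.float64(3.8))
```

Call:
apply_moves(
  targets=[0.1,-0.5,0,1,-0.7,0,0,0.2,-1,0,2,-1.4,0,0,0.4,-1.5,0,3,-2.1,-0.1,0,0.5,-2,0,4,-2.8,-0.1,0,0.56,-2.2,0,4.4,-3.1,-0.18,0],
)

```text
time: 21.2
ee_pos: [0.5634, -0.0249, 0.2594]
tcp_rot: [179.7, 25.2, -127.4]
wrist_force: [0.3, -0.3, -2.7]
opening: 0.0124
```

Run:
```python
from h import *
print(np.round(bot.get_obs()['q'],1))
p,e=pose(-35,92,[.565,-.075,.265]); go(p,e)
s=snap('scene');crop(s,(140,130,420,330),'c16.png',2.8)
d=snap('side');crop(d,(190,60,430,240),'c17.png',3)
```

```text
[-14.   -4.6   0.3  84.6  23.1 -64.5]
now [ 0.5634 -0.0249  0.2594] [ 179.7   25.2 -127.4] shift [ 0.33 -1.3  -0.24] rows 0.8 turn (array([ 2.93, -2.23,  0.02]), np.float64(2.6))
```

View pics/c16.png

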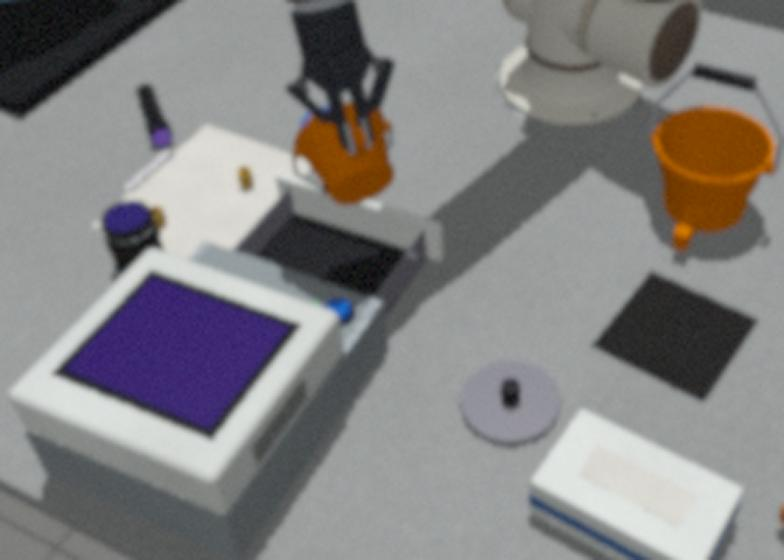

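View pics/c17.png

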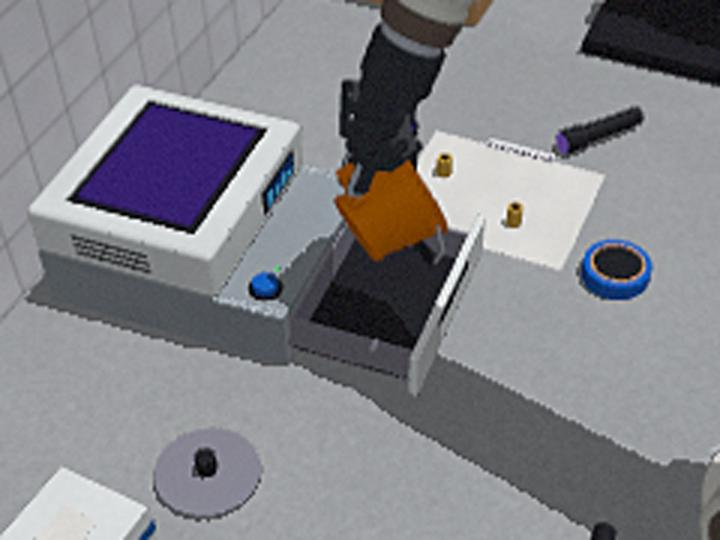

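Run:
```python
from h import *
for th in (92,110,125):
    p,e=pose(-35,th,[.585,-.055,.268]); go(p,e)
```

```text
now [ 0.5633 -0.0248  0.2587] [ 179.6   25.  -127.5] shift [ 1.   -0.64 -0.12] rows 0.7 turn (array([ 2.95, -2.26,  0.02]), np.float64(2.6))
now [ 0.5633 -0.0248  0.2587] [ 179.6   25.  -127.5] shift [ 1.07 -0.55  0.04] rows 0.7 turn (array([ 5.35, -4.07,  0.02]), np.float64(4.7))
now [ 0.5633 -0.0248  0.2587] [ 179.6   25.  -127.5] shift [ 1.1  -0.51  0.2 ] rows 0.7 turn (array([ 7.34, -5.58,  0.01]), np.float64(6.4))
```

Call:
apply_moves(
  targets=[0.4,-0.3,0,1,-0.75,0,0,0.8,-0.6,0,2,-1.5,0,0,1,-0.6,0,2.9,-2.2,0,0,1,-0.6,0,3.7,-2.8,0,0,1,-0.6,0,4.5,-3.4,0,0],
)

```text
time: 21.8
ee_pos: [0.5944, -0.0404, 0.2591]
tcp_rot: [179.4, 58.9, -127.4]
wrist_force: [-0.1, 0.5, -3.0]
opening: 0.012
```

Run:
```python
from h import *
print(np.round(bot.get_obs()['q'],1))
p,e=pose(-35,125,[.585,-.055,.268]); go(p,e)
s=snap('scene');crop(s,(180,150,320,260),'c16.png',5)
d=snap('side');crop(d,(250,80,370,190),'c17.png',5)
```

```text
[-27.8  -6.6 -14.1  68.1  57.8 -72.7]
now [ 0.5944 -0.0404  0.2591] [ 179.4   58.9 -127.4] shift [0.06 0.01 0.19] rows 0.1 turn (array([ 2.84, -2.15, -0.02]), np.float64(2.5))
```

View pics/c17.png

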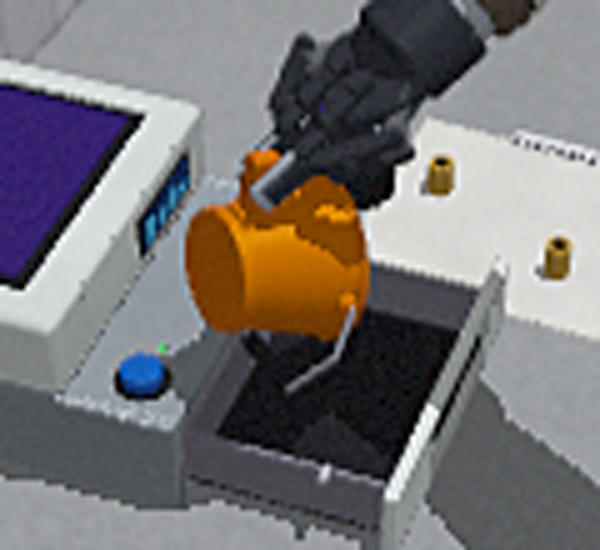

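View pics/c16.png

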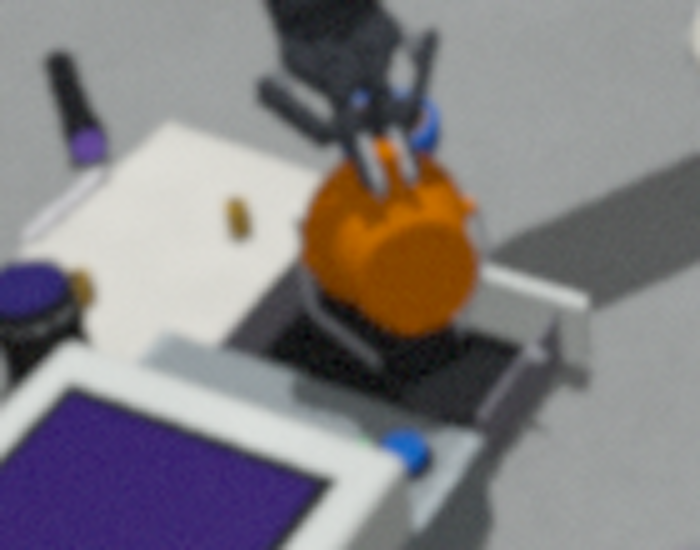

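Call:
apply_moves(
  targets=[0,0,0,0.6,-0.45,0,0,0,0,0,1.2,-0.9,0,0,0,0,0,1.8,-1.35,0,0,0,0,0.1,2.4,-1.8,0,0,0,0,0.2,2.8,-2.15,0,0],
)

```text
time: 22.4
ee_pos: [0.5953, -0.0402, 0.2652]
tcp_rot: [179.5, 79.9, -127.4]
wrist_force: [0.2, -0.2, -1.8]
opening: 0.0121
```

Call:
apply_moves(
  targets=[0,0,0,0,0,0,0,0,0,0,0,0,0,0,0,0,0,0,0,0,0,0,0,0,0,0,0,0,0,0,0,0,0,0,0],
)

```text
time: 22.9
ee_pos: [0.5948, -0.0408, 0.2655]
tcp_rot: [-180.0, 80.0, -126.9]
wrist_force: [0.6, 0.1, -2.1]
opening: 0.0125
```

Run:
```python
from h import *
o=bot.get_obs();print(np.round(o['q'],1),np.round(o['ee_pos'],3),np.round(o['tcp_rot'],1),o['wrist_force'])
s=snap('scene');crop(s,(180,150,320,260),'c18.png',5)
d=snap('side');crop(d,(250,80,370,190),'c19.png',5); w=snap('wrist','w9.png')
```

```text
[-31.9  -8.9 -27.4  45.3  78.8 -63.4] [ 0.595 -0.041  0.266] [-180.    80.  -126.9] [ 0.57096568  0.10407968 -2.06336895]
```

View pics/c19.png

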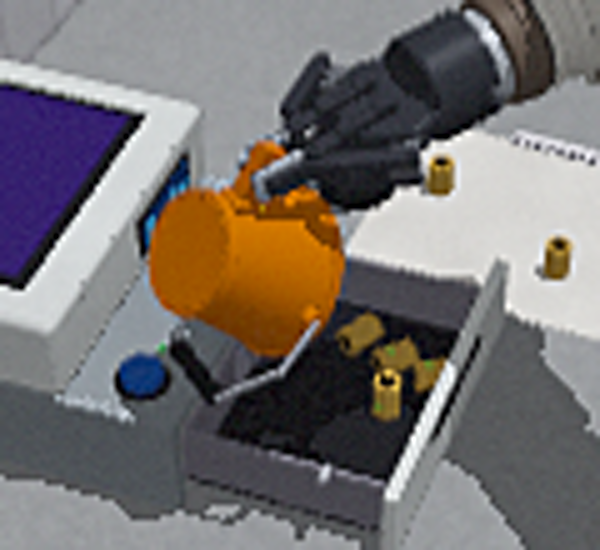

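View pics/w9.png

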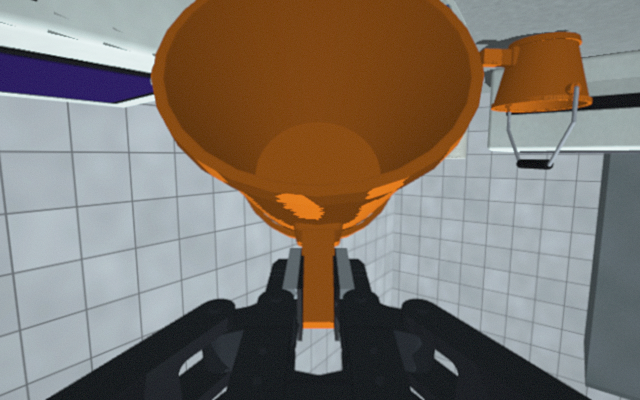

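Run:
```python
from h import *
for a in [(-35,85,[.57,-.02,.29]),(-35,45,[.55,.03,.30])]:
    p,e=pose(*a); go(p,e)
```

```text
now [ 0.5946 -0.0409  0.2652] [ 179.8   80.  -127. ] shift [-0.57  1.02  0.34] rows 0.7 turn (array([-5.27,  4.01, -0.02]), np.float64(4.6))
now [ 0.5946 -0.0409  0.2652] [ 179.8   80.  -127. ] shift [-1.48  2.37  0.53] rows 1.7 turn (array([-10.59,   8.01,  -0.03]), np.float64(9.3))
```

Call:
apply_moves(
  targets=[0,0.2,0.2,-1,0.75,0,0,-0.1,0.4,0.3,-2,1.5,0,0,-0.3,0.6,0.35,-3,2.25,0,0,-0.4,0.8,0.35,-4,3,0,0,-0.6,1,0.35,-5.2,3.9,0,0],
)

```text
time: 23.55
ee_pos: [0.576, -0.0114, 0.2761]
tcp_rot: [-179.9, 41.1, -126.9]
wrist_force: [0.6, 0.5, -1.7]
opening: 0.0123
```

Call:
apply_moves(
  targets=[-0.2,0.5,0.1,-1,0.75,0,0,-0.4,1,0.2,-2,1.5,0,0,-0.6,1.5,0.3,-3,2.25,0,0,-0.8,2,0.3,-4,3,0,0,-1,2.6,0.3,-5.2,4,0,0],
)

```text
time: 24.05
ee_pos: [0.5462, 0.0673, 0.2865]
tcp_rot: [179.8, 2.7, -127.1]
wrist_force: [0.9, -0.0, -2.4]
opening: 0.012
```

Run:
```python
from h import *
o=bot.get_obs();print(np.round(o['q'],1))
for a in [(-7,45,[.49,.18,.31]),(22,45,[.42,.36,.30])]:
    p,e=pose(*a); go(p,e)
    print(p,e)
```

```text
[  5.9   4.9  16.2  99.6   2.1 -47. ]
now [0.5462 0.0673 0.2865] [ 179.8    2.7 -127.1] shift [-1.87  3.76  0.15] rows 2.5 turn (array([-0.37,  0.14,  4.64]), np.float64(3.3))
[0.4899792  0.18010402 0.2910003 ] [179.88786555   0.29960525 -99.21324228]
now [0.5462 0.0673 0.2865] [ 179.8    2.7 -127.1] shift [-4.21  9.76 -0.18] rows 6.4 turn (array([-0.41,  0.05,  9.48]), np.float64(6.6))
[0.41993138 0.3600809  0.2810003 ] [179.88786555   0.29960525 -70.21324228]
```

Call:
apply_moves(
  targets=[-0.5,1.2,0.1,-0.1,0,1.2,0,-1,2.4,0.1,-0.2,0,2.4,0,-1.5,3.6,0.1,-0.3,0,3.6,0,-2,4.8,0.1,-0.4,0,4.8,0,-2.5,6,0.1,-0.4,0,6,0],
)

```text
time: 24.55
ee_pos: [0.4706, 0.2488, 0.2876]
tcp_rot: [-179.6, 0.6, -90.7]
wrist_force: [0.8, 0.5, -2.2]
opening: 0.0119
```

Run:
```python
from h import *
o=bot.get_obs();print(np.round(o['q'],1))
for a in [(22,25,[.42,.39,.2]),(22,0,[.42,.418,.13])]:
    p,e=pose(*a); go(p,e)
    print(p,e)
```

```text
[ 27.7   3.6  15.  100.8   0.4 -61.6]
now [0.4706 0.2488 0.2876] [-179.6    0.6  -90.7] shift [-1.62  4.5  -3.52] rows 3.6 turn (array([-3.37, -0.5 ,  3.37]), np.float64(3.3))
[0.42215597 0.38396887 0.18211209] [179.96533279 -19.7002506  -70.22649647]
now [0.4706 0.2488 0.2876] [-179.6    0.6  -90.7] shift [-1.54  5.22 -5.7 ] rows 4.7 turn (array([-7.5 , -1.21,  3.21]), np.float64(5.8))
[0.42453632 0.40542892 0.11649483] [-179.9  -44.7  -70.3]
```

Call:
apply_moves(
  targets=[-0.4,1.1,-0.7,-0.7,-0.1,0.8,0,-0.8,2.2,-1.4,-1.4,-0.2,1.5,0,-1.2,3.3,-2.1,-2.1,-0.3,2.2,0,-1.5,4.2,-2.8,-2.8,-0.4,2.8,0,-1.6,4.5,-3.5,-3.4,-0.5,3.3,0],
)

```text
time: 25.05
ee_pos: [0.4222, 0.385, 0.1812]
tcp_rot: [-179.9, -20.0, -70.7]
wrist_force: [0.1, 0.4, -2.1]
opening: 0.0119
```

Run:
```python
from h import *
o=bot.get_obs();print(np.round(o['q'],1))
for a in [(22,0,[.42,.418,.10]),(22,0,[.42,.418,.035])]:
    p,e=pose(*a); go(p,e)
    print(p,e)
```

```text
[ 50.8  17.   16.3  99.9 -17.  -57. ]
now [0.4222 0.385  0.1812] [-179.9  -20.   -70.7] shift [ 0.08  0.68 -3.16] rows 1.9 turn (array([-3.88, -1.38,  0.06]), np.float64(2.9))
[0.42453632 0.40542892 0.08649483] [-179.9  -44.7  -70.3]
now [0.4222 0.385  0.1812] [-179.9  -20.   -70.7] shift [ 0.08  0.68 -5.32] rows 3.2 turn (array([-3.88, -1.38,  0.06]), np.float64(2.9))
[0.42453632 0.40542892 0.02149483] [-179.9  -44.7  -70.3]
```

Call:
apply_moves(
  targets=[0,0.2,-0.3,-1,-0.35,0,0,0.1,0.4,-0.8,-2,-0.7,0,0,0.1,0.6,-1.6,-3,-1.05,0,0,0.1,0.7,-2.5,-3.88,-1.38,0.06,0,0.1,0.7,-3.2,-3.88,-1.38,0.06,0],
)

```text
time: 25.55
ee_pos: [0.4248, 0.4041, 0.0807]
tcp_rot: [179.9, -45.0, -70.3]
wrist_force: [0.3, -0.0, -2.7]
opening: 0.0121
```

Run:
```python
from h import *
w=snap('wrist','w10.png');d=snap('side');crop(d,(200,180,360,320),'c20.png',4)
o=bot.get_obs();print(np.round(o['q'],1),o['wrist_force'])
for a in [(22,0,[.42,.418,.035])]:
    p,e=pose(*a); go(p,e)
```

```text
[ 58.8  37.6  24.  108.6 -33.  -41. ] [ 0.92209203 -0.20077292 -2.3847036 ]
now [0.4253 0.4029 0.082 ] [179.9 -44.8 -70.4] shift [-0.03  0.09 -2.02] rows 1.2 turn (array([ 0.03, -0.02,  0.04]), np.float64(0.0))
```

View pics/w10.png

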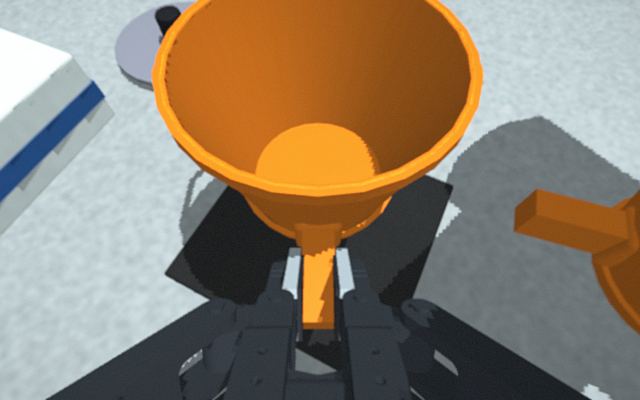

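View pics/c20.png

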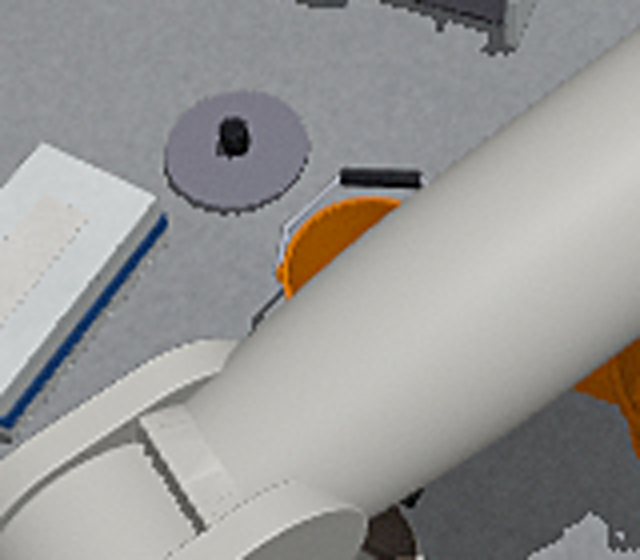

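Call:
apply_moves(
  targets=[0,0.08,-0.7,0,0,0,0,0,0.08,-1.4,0,0,0,0,0,0.08,-1.8,0,0,0,0,0,0.08,-1.95,0,0,0,0,0,0.08,-1.98,0,0,0,0],
)

```text
time: 26.15
ee_pos: [0.4267, 0.4056, 0.0281]
tcp_rot: [-179.6, -44.6, -70.8]
wrist_force: [0.6, -0.5, -1.4]
opening: 0.0117
```

Run:
```python
from h import *
o=bot.get_obs();print(np.round(o['ee_pos'],4),o['wrist_force'],o['tcp_rot'])
```

```text
[0.4267 0.4056 0.0281] [ 0.55282381 -0.48769024 -1.42422371] [-179.58227745  -44.57564858  -70.80088483]
```

Call:
apply_moves(
  targets=[0,0,0,0,0,0,0,0,0,-0.05,0,0,0,0],
)

```text
time: 26.35
ee_pos: [0.4268, 0.406, 0.0269]
tcp_rot: [-179.5, -44.5, -70.8]
wrist_force: [0.0, 0.5, -2.5]
opening: 0.0122
```

Call:
apply_moves(
  targets=[0,0,-0.05,0,0,0,0,0,0,-0.1,0,0,0,0],
)

```text
time: 26.55
ee_pos: [0.4265, 0.4057, 0.0229]
tcp_rot: [-179.6, -44.6, -70.8]
wrist_force: [0.6, 0.1, -2.4]
opening: 0.0119
```

Call:
apply_moves(
  targets=[0,0,-0.06,0,0,0,0,0,0,-0.06,0,0,0,0],
)

```text
time: 26.75
ee_pos: [0.4265, 0.4055, 0.0208]
tcp_rot: [-179.6, -44.6, -70.7]
wrist_force: [0.3, -1.0, -1.3]
opening: 0.0119
```

Call:
apply_moves(
  targets=[0,0,-0.05,0,0,0,0,0,0,-0.05,0,0,0,0],
)

```text
time: 26.95
ee_pos: [0.4265, 0.4055, 0.0204]
tcp_rot: [-179.6, -44.6, -70.7]
wrist_force: [-1.4, -0.4, 3.9]
opening: 0.012
```

Call:
apply_moves(
  targets=[0,0,0,0,0,0,0.25,0,0,0,0,0,0,0.5,0,0,0,0,0,0,0.5,-0.3,0.8,0.9,0,0,0,0.5,-0.64,1.77,1.89,0,0,0,0.5],
  newtons=50,
)

```text
time: 27.45
ee_pos: [0.4071, 0.4577, 0.0762]
tcp_rot: [-179.8, -44.7, -70.7]
wrist_force: [0.6, 1.8, 0.4]
opening: 0.0424
```

Run:
```python
from h import *
w=snap('wrist','w11.png')
go([.40,.42,.25],[180,0,-70])
```

```text
now [0.4058 0.4632 0.0816] [-179.3  -44.4  -70.9] shift [-0.19 -1.44  5.61] rows 3.5 turn (array([6.93, 2.58, 0.09]), np.float64(5.2))
```

View pics/w11.png

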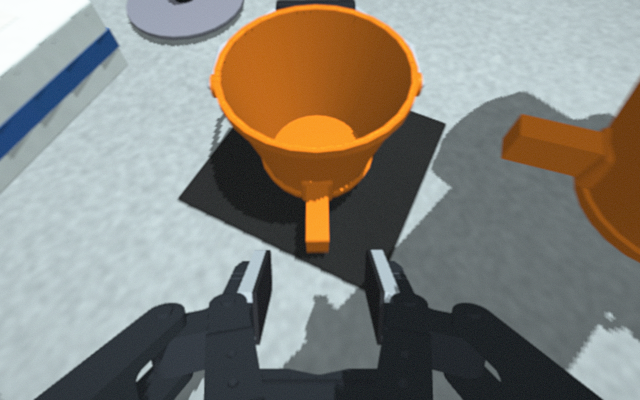

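Call:
apply_moves(
  targets=[-0.2,0,1.4,1.3,0.5,0,0.6,-0.3,0,2.8,2.6,1,0,0.6,-0.3,-0.2,4.2,4,1.5,0,0.6,-0.2,-0.8,5.5,5.3,2,0.05,0.6,-0.2,-1.4,6.5,6.7,2.5,0.09,0.6],
)

```text
time: 28.0
ee_pos: [0.4015, 0.4167, 0.2748]
tcp_rot: [-180.0, -1.7, -69.8]
wrist_force: [0.7, 0.5, 0.2]
opening: 0.0514
```

Call:
apply_moves(
  targets=[0.2,-1.6,0,0.2,0.1,0,0.6,0.4,-3.2,0,0.2,0.1,0,0.6,0.6,-4.8,0,0.2,0.1,0,0.6,0.7,-6.4,0,0.2,0.1,0,0.6,0.8,-8,0,0.2,0.1,0,0.6],
)

```text
time: 28.5
ee_pos: [0.425, 0.1747, 0.2711]
tcp_rot: [179.6, -0.8, -69.9]
wrist_force: [0.4, -0.4, 0.6]
opening: 0.0512
```

Call:
apply_moves(
  targets=[0.2,-1.6,0,0,0,0,0.6,0.4,-3.2,0,0,0,0,0.6,0.5,-4.8,0,0,0,0,0.6,0.6,-6.4,0,0,0,0,0.6,0.7,-8,0,0,0,0,0.6],
)

```text
time: 29.0
ee_pos: [0.4459, -0.0654, 0.2712]
tcp_rot: [179.6, -0.8, -69.9]
wrist_force: [0.7, 0.3, -0.1]
opening: 0.0514
```

Run:
```python
from h import *
o=bot.get_obs();print(np.round(o['q'],1))
go([.45,-.27,.27],[180,0,-70])
d=snap('side');crop(d,(230,80,430,230),'c21.png',4)
s=snap('scene');crop(s,(160,150,310,270),'c22.png',5)
```

```text
[  -7.8   -7.5    2.3   99.8   -0.9 -117.9]
now [ 0.4459 -0.0654  0.2712] [179.6  -0.8 -69.9] shift [ 0.14 -6.82 -0.04] rows 4.1 turn (array([ 0.15, -0.01, -0.01]), np.float64(0.1))
```

View pics/c21.png

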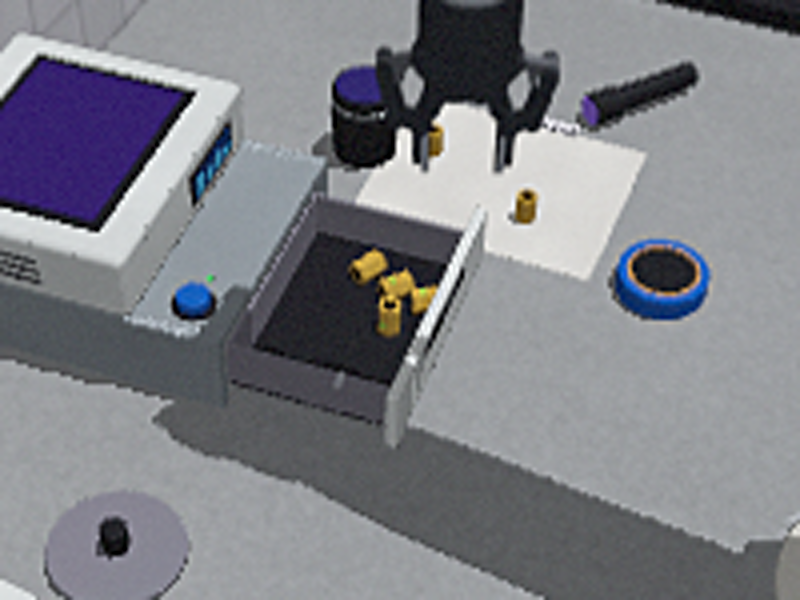

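View pics/c22.png

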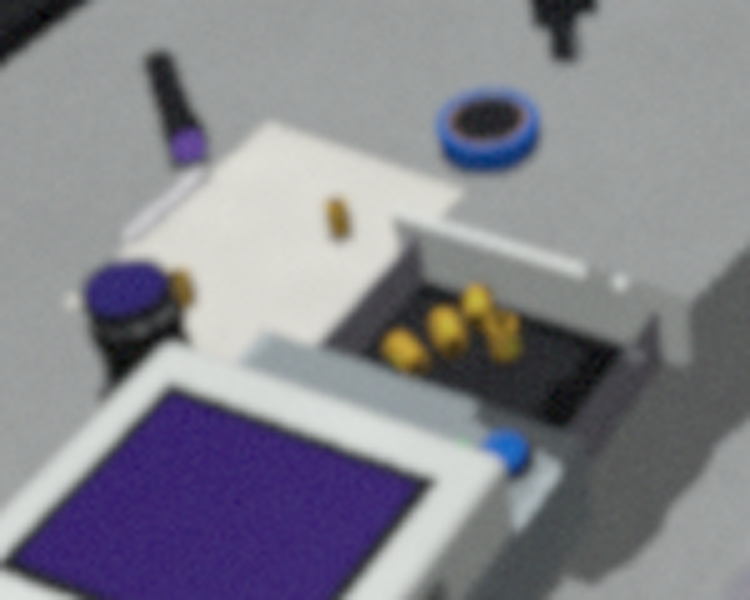

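Call:
apply_moves(
  targets=[0.1,-1.5,0,0.15,0,0,0.6,0.3,-3,0,0.15,0,0,0.6,0.5,-4.3,0,0.15,0,0,0.6,0.5,-4.3,0,0.15,0,0,0.6],
)

```text
time: 29.5
ee_pos: [0.4615, -0.1954, 0.2701]
tcp_rot: [179.8, 0.0, -70.1]
wrist_force: [-0.1, -0.4, 0.1]
opening: 0.0513
```

Run:
```python
from h import *
w=snap('wrist','w12.png')
go([.45,-.27,.27],[180,0,-70])
for r in recognise('fitting5','wrist'):
    b=r['box'];u,v=(b[0]+b[2])/2,(b[1]+b[3])/2;print(np.round(b),r['conf'],atz(w,u,v,.015),atz(w,u,v,.03))
```

```text
now [ 0.4612 -0.1937  0.2704] [ 1.798e+02  1.000e-01 -7.010e+01] shift [-0.37 -2.54 -0.01] rows 1.5 turn (array([-0.  , -0.03,  0.01]), np.float64(0.0))
[259. 175. 286. 194.] 0.98 [ 0.50183745 -0.14893076  0.015     ] [ 0.5013049  -0.15334552  0.03      ]
[230. 158. 266. 185.] 0.73 [ 0.53476231 -0.15444122  0.015     ] [ 0.53298987 -0.15864847  0.03      ]
[234. 196. 258. 222.] 0.73 [ 0.52365252 -0.10876519  0.015     ] [ 0.52229846 -0.11469252  0.03      ]
[208. 133. 237. 166.] 0.7 [ 0.56939917 -0.16916409  0.015     ] [ 0.56632237 -0.17281689  0.03      ]
[352.  38. 372.  63.] 0.6 [ 0.45724615 -0.32315003  0.015     ] [ 0.45839284 -0.321004    0.03      ]
```

View pics/w12.png

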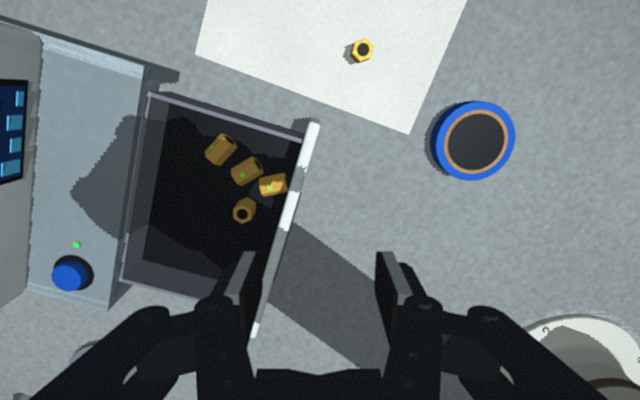

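Call:
apply_moves(
  targets=[0,-1.5,-0.8,0,0,0,0.6,0,-3,-1.6,0,0,0,0.6,-0.1,-3.5,-2.4,0,0,0,0.6,-0.12,-3.5,-3,0,0,0,0.6,-0.12,-3.5,-3,0,0,0,0.6],
)

```text
time: 30.1
ee_pos: [0.4569, -0.2958, 0.1787]
tcp_rot: [179.8, 0.2, -69.9]
wrist_force: [0.6, 0.7, 0.7]
opening: 0.0511
```

Run:
```python
from h import *
w=snap('wrist','w13.png')
go([.4575,-.322,.02],[180,0,-70])
for r in recognise('fitting5','wrist'):
    b=r['box'];u,v=(b[0]+b[2])/2,(b[1]+b[3])/2;print(np.round(b),r['conf'],atz(w,u,v,.015),atz(w,u,v,.03))
d=snap('side');crop(d,(280,50,430,180),'c23.png',5)
```

```text
now [ 0.4575 -0.2959  0.1806] [ 1.798e+02  1.000e-01 -6.980e+01] shift [ 0.   -0.87 -5.35] rows 3.3 turn (array([-0.01, -0.03, -0.03]), np.float64(0.0))
[144. 241. 184. 278.] 0.83 [ 0.57123915 -0.16570846  0.015     ] [ 0.56695829 -0.17554863  0.03      ]
[174. 268. 216. 298.] 0.66 [ 0.53634287 -0.15010953  0.015     ] [ 0.53376912 -0.16071279  0.03      ]
[188.   8. 224.  44.] 0.64 [ 0.58481587 -0.38354117  0.015     ] [ 0.57987085 -0.38272509  0.03      ]
[314. 135. 338. 169.] 0.63 [ 0.45808179 -0.32096519  0.015     ] [ 0.45933652 -0.32321029  0.03      ]
```

View pics/w13.png

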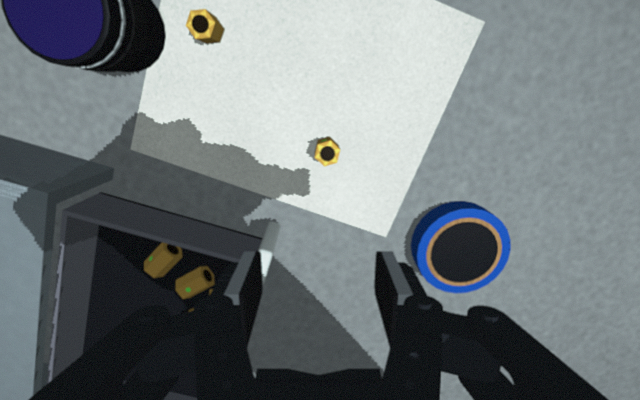

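View pics/c23.png

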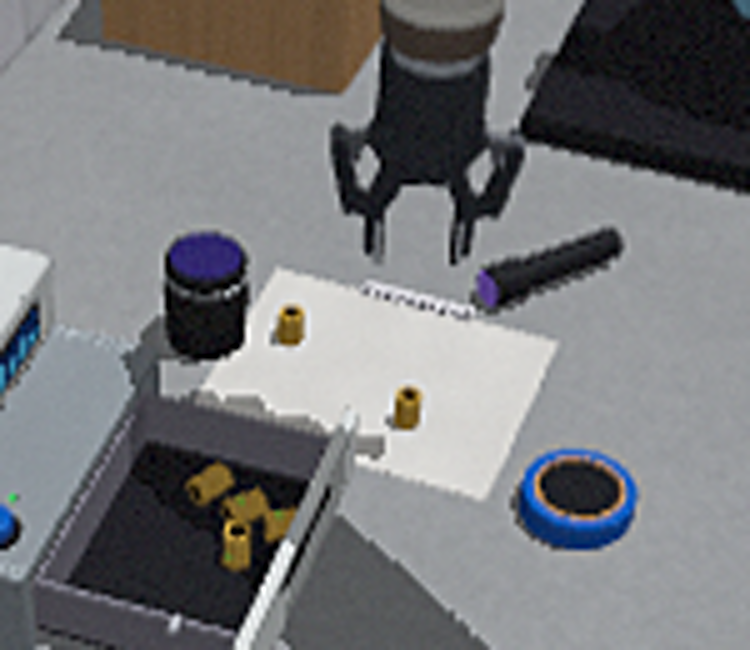

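Call:
apply_moves(
  targets=[0.02,-0.88,-1.5,0,0,0,0.6,0.02,-0.88,-3,0,0,0,0.6,0.02,-0.88,-4.5,0,0,0,0.6,0.02,-0.88,-5.5,0,0,0,0.6,0.02,-0.88,-5.7,0,0,0,0.6],
)

```text
time: 30.75
ee_pos: [0.4574, -0.3221, 0.0078]
tcp_rot: [179.8, 0.2, -69.9]
wrist_force: [-0.4, 0.6, 1.1]
opening: 0.0512
```

Run:
```python
from h import *
w=snap('wrist','w14.png')
go([.458,-.322,.006])
```

```text
now [ 0.458  -0.3227  0.0091] [ 1.798e+02  1.000e-01 -6.990e+01] shift [-0.    0.02 -0.1 ] rows 0.1 turn
```

View pics/w14.png

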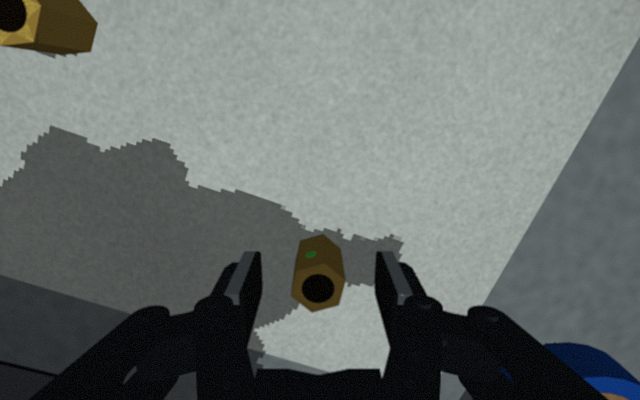

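Call:
apply_moves(
  targets=[0,0,-0.1,0,0,0,0.2,0,0,-0.1,0,0,0,0.1,0,0,-0.1,0,0,0,0.05,0,0,0.5,0,0,0,0.05,0,0,2,0,0,0,0.05],
  newtons=50,
)

```text
time: 31.3
ee_pos: [0.4567, -0.3226, 0.0683]
tcp_rot: [179.7, 0.3, -69.9]
wrist_force: [0.8, -0.7, 0.1]
opening: 0.0192
```

Run:
```python
from h import *
go([.57,-.07,.16]); print(bot.get_obs()['opening'])
```

```text
now [ 0.4567 -0.3226  0.0683] [179.7   0.3 -69.9] shift [3.78 8.42 3.06] rows 5.8 turn 
0.01916701685827404
```

Call:
apply_moves(
  targets=[0.4,0.9,1.3,0,0,0,0.05,1.1,2.4,2.4,0,0,0,0.05,1.8,3.9,2.6,0,0,0,0.05,2.5,5.4,2.6,0,0,0,0.05,3.1,6.9,2.6,0,0,0,0.05],
)

```text
time: 31.8
ee_pos: [0.55, -0.1215, 0.1502]
tcp_rot: [-179.9, -0.1, -70.0]
wrist_force: [0.9, -1.2, -0.5]
opening: 0.0196
```

Run:
```python
from h import *
go([.575,-.06,.03])
```

```text
now [ 0.55   -0.1215  0.1502] [-1.799e+02 -1.000e-01 -7.000e+01] shift [ 0.83  2.05 -4.01] rows 2.7 turn
```

Call:
apply_moves(
  targets=[0.6,1.4,0,0,0,0,0.05,0.84,1.85,-0.8,0,0,0,0.05,0.84,1.85,-2.2,0,0,0,0.05,0.84,1.85,-3.6,0,0,0,0.05,0.84,1.85,-4.0,0,0,0,0.05],
)

```text
time: 32.3
ee_pos: [0.5719, -0.0669, 0.0246]
tcp_rot: [179.6, 0.2, -69.9]
wrist_force: [-0.2, 0.6, -1.1]
opening: 0.0197
```

Call:
apply_moves(
  targets=[0,0,-0.1,0,0,0,0.05,0,0,-0.1,0,0,0,0.4,0,0,-0.1,0,0,0,0.5,0,0,1.2,0,0,0,0.5,0,0,2.8,0,0,0,0.5],
)

```text
time: 32.8
ee_pos: [0.5732, -0.0676, 0.1132]
tcp_rot: [179.8, 0.1, -69.9]
wrist_force: [1.2, -0.3, 0.2]
opening: 0.0423
```

Call:
apply_moves(
  targets=[0,-1,1.2,0,0,0,0.6,0,-2.4,1.2,0,0,0,0.6,0,-4,1.2,0,0,0,0.6,0,-5.5,1.2,0,0,0,0.6,0,-6.5,1.2,0,0,0,0.6],
)

```text
time: 33.3
ee_pos: [0.574, -0.2657, 0.1504]
tcp_rot: [-180.0, -0.1, -70.0]
wrist_force: [0.9, 0.5, 0.0]
opening: 0.0515
```

Run:
```python
from h import *
go([.58,-.36,.16])
w=snap('wrist','w15.png');print(np.round(bot.get_obs()['q'],1))
d=snap('side');crop(d,(250,80,370,190),'c24.png',5)
for r in recognise('fitting5','wrist'):
    b=r['box'];u,v=(b[0]+b[2])/2,(b[1]+b[3])/2;print(np.round(b),r['conf'],atz(w,u,v,.015),atz(w,u,v,.03))
```

```text
now [ 0.574  -0.2657  0.1504] [-1.8e+02 -1.0e-01 -7.0e+01] shift [ 0.2  -3.14  0.32] rows 1.9 turn 
[-2.510e+01  1.560e+01  1.320e+01  8.750e+01 -1.000e-01 -1.349e+02]
[300. 335. 324. 373.] 0.97 [ 0.52105736 -0.10266294  0.015     ] [ 0.5252946  -0.11522888  0.03      ]
[332. 313. 371. 338.] 0.96 [ 0.49707193 -0.14680076  0.015     ] [ 0.50259962 -0.15699203  0.03      ]
[345.  21. 379.  58.] 0.68 [ 0.58222426 -0.38357254  0.015     ] [ 0.58317063 -0.38102516  0.03      ]
[297. 292. 340. 330.] 0.66 [ 0.5324882  -0.15136931  0.015     ] [ 0.53611044 -0.16131479  0.03      ]
[268. 266. 309. 306.] 0.59 [ 0.56760373 -0.1677498   0.015     ] [ 0.56933671 -0.17681398  0.03      ]
```

View pics/w15.png

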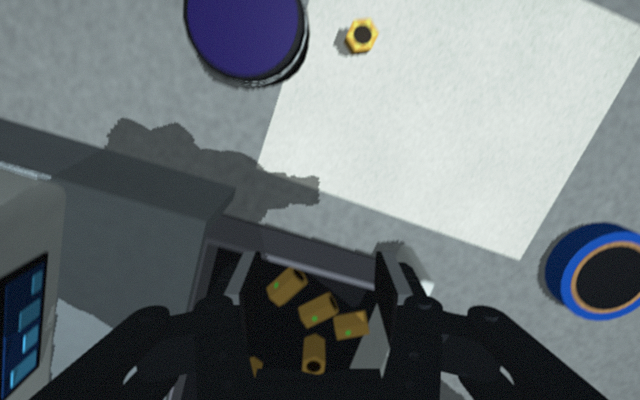

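View pics/c24.png

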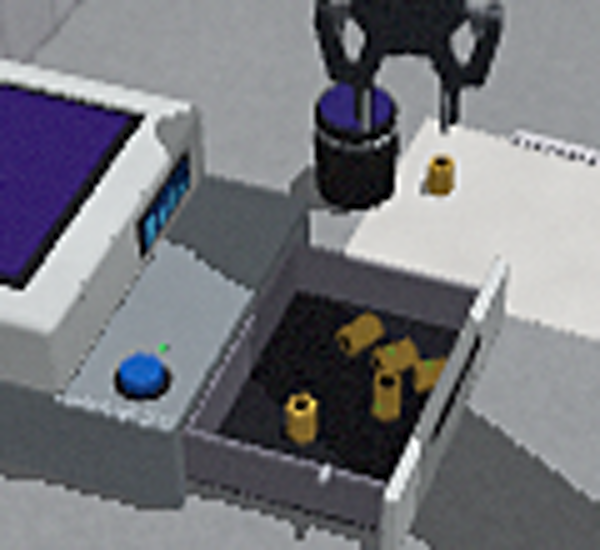

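Run:
```python
from h import *
w=snap('wrist')
print(atz(w,361,35,.03), 'lens top',atz(w,243,28,.085))
p=np.array([np.cos(np.radians(17)),np.sin(np.radians(17)),0]);k=np.cross([0,0,-1],p)
R=Rn.from_rotvec(np.radians(12)*k)*Rn.from_euler('xyz',[180,0,-163],degrees=True)
e=R.as_euler('xyz',degrees=True);d=R.apply([0,0,1]);print(e,d)
print(turn([180,0,-117]))
go(np.array([.582,-.382,.009])-.15*d,e)
```

```text
[ 0.58469687 -0.38219978  0.03      ] lens top [ 0.65023077 -0.35361756  0.085     ]
[ 180.   12. -163.] [ 0.19882694  0.0607875  -0.9781476 ]
(array([ 0.  , -0.  , -7.83]), np.float64(5.5))
now [ 0.5741 -0.2634  0.1496] [180.  -0. -70.] shift [-0.73 -4.26  0.2 ] rows 2.6 turn (array([  2.  ,  -1.  , -15.44]), np.float64(10.9))
```

Call:
apply_moves(
  targets=[-0.2,-0.4,0.1,0,0,-1.4,0.5,-0.4,-0.8,0.2,0,0,-2.8,0.5,-0.5,-1.2,0.2,0,0,-4.2,0.5,-0.6,-1.6,0.2,0,0,-5.6,0.5,-0.7,-2,0.2,0,0,-7,0.5],
)

```text
time: 34.0
ee_pos: [0.5534, -0.3217, 0.1555]
tcp_rot: [180.0, 0.0, -112.2]
wrist_force: [0.1, 0.5, -0.1]
opening: 0.0425
```

Run:
```python
from h import *
go([.5535,-.3922,.1557],[180,12,-163]);print(np.round(bot.get_obs()['q'],1))
```

```text
now [ 0.5534 -0.3217  0.1555] [ 180.     0.  -112.2] shift [ 0.   -2.35  0.01] rows 1.4 turn (array([ 1.39, -1.52, -8.44]), np.float64(6.1))
[-30.2  16.7  15.2  88.5   0.  -98. ]
```

Call:
apply_moves(
  targets=[0,-0.5,0,0.2,-0.2,-1.4,0.5,0,-1,0,0.5,-0.5,-2.8,0.5,0,-1.5,0,0.7,-0.8,-4.2,0.5,0,-2,0,0.9,-1,-5.6,0.5,0,-2.3,0,1.15,-1.25,-6.9,0.5],
)

```text
time: 34.5
ee_pos: [0.5536, -0.3912, 0.1553]
tcp_rot: [-179.2, 10.1, -153.6]
wrist_force: [0.1, 0.4, 0.2]
opening: 0.0425
```

Run:
```python
from h import *
go([.5535,-.3922,.1557],[180,12,-163]);print(np.round(bot.get_obs()['q'],1))
```

```text
now [ 0.5536 -0.3912  0.1553] [-179.2   10.1 -153.6] shift [-0.   -0.03  0.01] rows 0.0 turn (array([ 0.23, -0.25, -1.54]), np.float64(1.1))
[-39.   16.6  14.5  83.    8.8 -64.9]
```

Call:
apply_moves(
  targets=[0,0,0,0.2,-0.2,-1.2,0.5,0,0,0,0.2,-0.25,-1.4,0.5,0.3,0.1,-1.5,0.2,-0.25,-1.4,0.5,0.5,0.15,-2.5,0.2,-0.25,-1.4,0.5,0.5,0.15,-2.5,0.2,-0.25,-1.4,0.5],
)

```text
time: 35.0
ee_pos: [0.5669, -0.3841, 0.0746]
tcp_rot: [179.9, 11.6, -161.7]
wrist_force: [-0.7, 1.3, -0.7]
opening: 0.0424
```

Run:
```python
from h import *
w=snap('wrist','w16.png')
for r in recognise('fitting5','wrist'):
    b=r['box'];u,v=(b[0]+b[2])/2,(b[1]+b[3])/2;print(np.round(b),r['conf'],atz(w,u,v,.015),atz(w,u,v,.03))
d=snap('side');crop(d,(280,50,400,160),'c25.png',5)
go([.582,-.382,.009],[180,12,-163]);print(np.round(bot.get_obs()['q'],1))
```

```text
[606. 295. 632. 320.] 0.91 [ 0.58200265 -0.13894899  0.015     ] [ 0.57280966 -0.16144721  0.03      ]
[292. 199. 326. 254.] 0.73 [ 0.58556034 -0.38258349  0.015     ] [ 0.57607848 -0.38529976  0.03      ]
[259. 259. 371. 373.] 0.16 [ 0.66130864 -0.35396902  0.015     ] [ 0.64567638 -0.35900864  0.03      ]
now [ 0.5687 -0.3869  0.0814] [-179.7   11.9 -161.7] shift [ 0.44  0.16 -2.41] rows 1.5 turn (array([ 0.05, -0.  , -0.2 ]), np.float64(0.1))
[-38.2  16.4   5.9  72.6   9.7 -55.9]
```

View pics/w16.png

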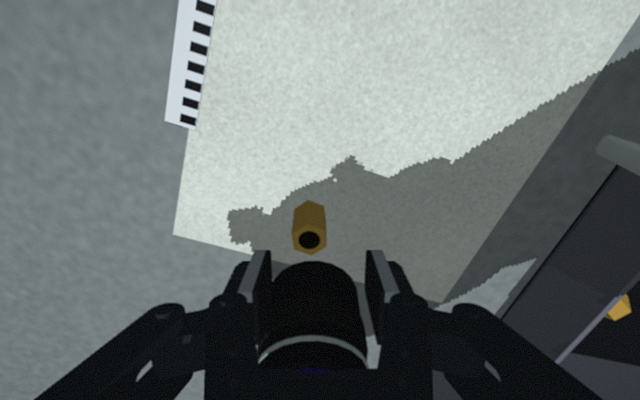

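View pics/c25.png

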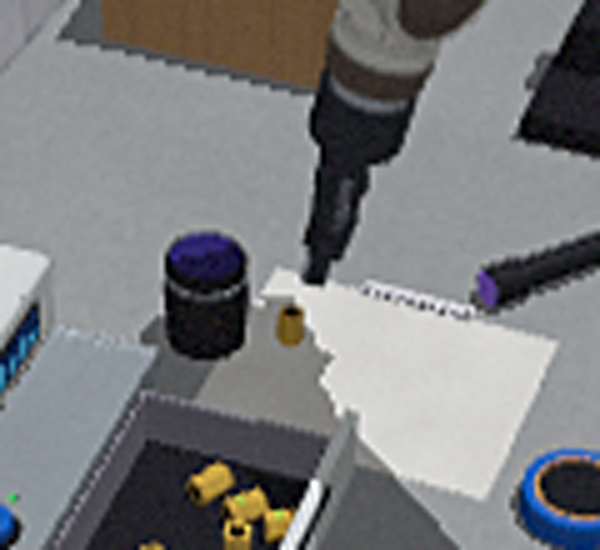

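Run:
```python
from h import *
w=snap('wrist');crop(w,(260,170,380,280),'c26.png',5)
p=atz(w,309,240,.03);print(p,atz(w,309,205,.0),w['origin'])
d=Rn.from_euler('xyz',bot.get_obs()['tcp_rot'],degrees=True).apply([0,0,1])
# required TCP so that axis passes through fitting centre (z .018)
c=np.array([p[0],p[1],.02]); 
t=c+d*(.011/ -d[2]); print('tcp',t); go(t)
```

```text
[ 0.59234149 -0.38428769  0.03      ] [ 0.58490872 -0.38748147  0.        ] [ 0.46960772 -0.41790019  0.20595846]
tcp [ 0.59456881 -0.38362494  0.009     ]
now [ 0.5689 -0.3873  0.082 ] [-179.7   11.9 -161.7] shift [ 0.86  0.12 -2.43] rows 1.5 turn
```

View pics/c26.png

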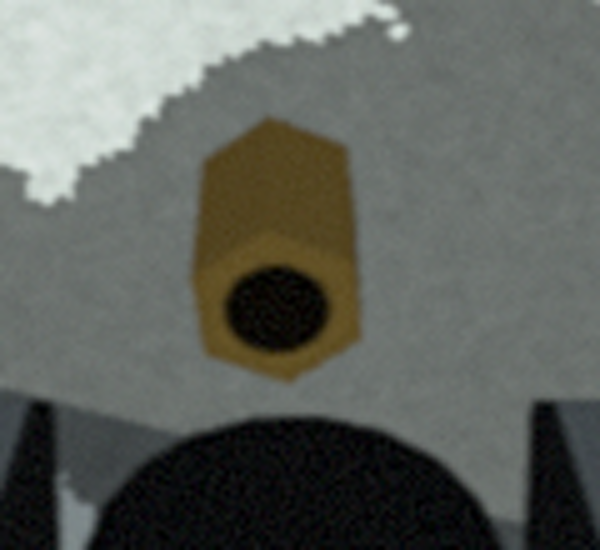

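Run:
```python
from h import *
w=snap('wrist')
p=atz(w,315.6,231.6,.03);print(p)
d=Rn.from_euler('xyz',bot.get_obs()['tcp_rot'],degrees=True).apply([0,0,1])
c=np.array([p[0],p[1],.02]); 
t=c+d*(.011/ -d[2]); print('tcp',t); go(t)
```

```text
[ 0.58552919 -0.38268816  0.03      ]
tcp [ 0.58775847 -0.38202729  0.009     ]
now [ 0.5688 -0.3875  0.082 ] [-179.6   11.9 -161.8] shift [ 0.63  0.18 -2.43] rows 1.5 turn
```

Call:
apply_moves(
  targets=[0.2,0.1,-0.7,0,0,0,0.5,0.35,0.15,-1.4,0,0,0,0.5,0.48,0.18,-2,0,0,0,0.5,0.56,0.18,-2.4,0,0,0,0.5,0.56,0.18,-2.4,0,0,0,0.5],
)

```text
time: 35.75
ee_pos: [0.5845, -0.3814, 0.0064]
tcp_rot: [-179.9, 11.8, -161.8]
wrist_force: [0.1, -0.2, -1.1]
opening: 0.0429
```

Run:
```python
from h import *
w=snap('wrist','w17.png');o=bot.get_obs();print(o['ee_pos'],o['wrist_force'])
d=snap('side');crop(d,(280,50,400,160),'c27.png',5)
```

```text
[ 0.58472602 -0.38172284  0.00751527] [0.05275079 0.52797886 0.75163583]
```

View pics/w17.png

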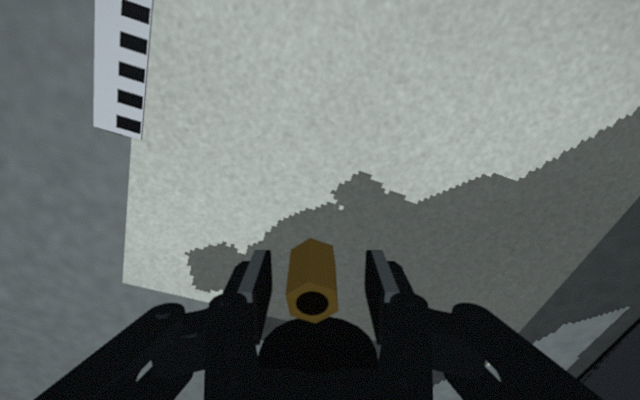

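View pics/c27.png

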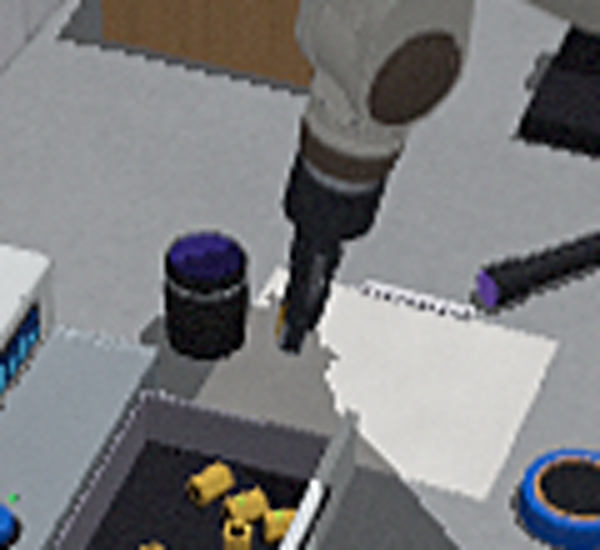

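Call:
apply_moves(
  targets=[0,0,0,0,0,0,0.2,0,0,0,0,0,0,0.1,0,0,0,0,0,0,0.05,-0.1,0,0.5,0,0,0,0.05,-0.4,-0.1,2,0,0,0,0.05],
  newtons=50,
)

```text
time: 36.35
ee_pos: [0.5706, -0.3826, 0.0634]
tcp_rot: [179.8, 11.6, -161.9]
wrist_force: [0.4, -0.1, -0.5]
opening: 0.0186
```

Run:
```python
from h import *
w=snap('wrist','w18.png');print(bot.get_obs()['opening']); go([.575,-.04,.16],[180,0,-163])
```

```text
0.01915483558903665
now [ 0.5728 -0.3858  0.0757] [-179.6   12.  -161.8] shift [ 0.07 11.53  2.81] rows 7.1 turn (array([-0.53,  1.93, -0.19]), np.float64(1.4))
```

View pics/w18.png

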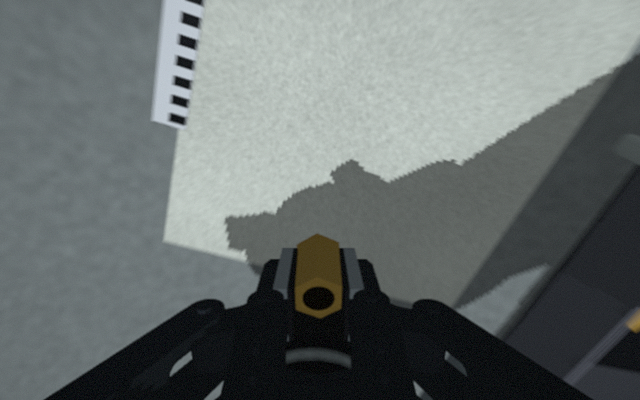

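Call:
apply_moves(
  targets=[-0.2,0,1.3,-0.1,0.4,0,0.05,-0.2,0.4,2.6,-0.2,0.8,0,0.05,0,1.8,2.7,-0.3,1.2,-0.1,0.05,0.2,3.3,2.7,-0.4,1.6,-0.1,0.05,0.4,4.8,2.7,-0.53,1.93,-0.2,0.05],
)

```text
time: 36.9
ee_pos: [0.5848, -0.2397, 0.1498]
tcp_rot: [179.8, -0.2, -163.2]
wrist_force: [1.2, 1.0, -0.8]
opening: 0.0189
```

Call:
apply_moves(
  targets=[0.2,1.4,0,0,0,0,0.05,0.3,2.8,0,0,0,0,0.05,0.4,3.9,0,0,0,0,0.05,0.4,4.1,-0.2,0,0,0,0.05,0.4,4.1,-1,0,0,0,0.05],
)

```text
time: 37.4
ee_pos: [0.5982, -0.1167, 0.1213]
tcp_rot: [179.9, 0.1, -163.0]
wrist_force: [-0.3, 0.3, 0.1]
opening: 0.0188
```

Run:
```python
from h import *
w=snap('wrist','w19.png'); go([.598,-.12,.03],[180,0,-163]);print(np.round(bot.get_obs()['q'],1))
```

```text
now [ 0.5961 -0.1172  0.1152] [ 179.7   -0.3 -163. ] shift [ 0.06 -0.09 -2.84] rows 1.7 turn (array([-0.04, -0.06,  0.01]), np.float64(0.0))
[-11.2  12.5   5.7  83.6   0.2 -28.2]
```

View pics/w19.png

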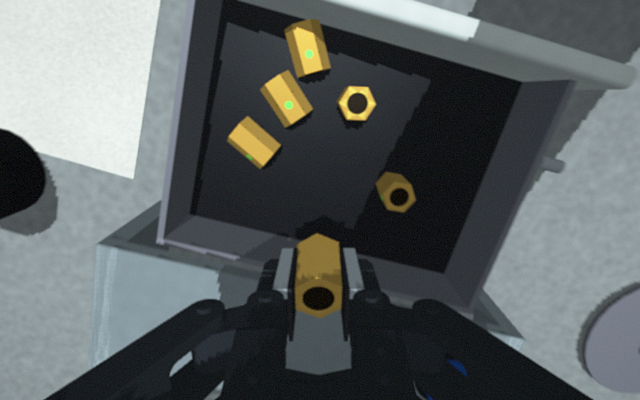

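Run:
```python
from h import *
w=snap('wrist'); 
for p in [(190,213),(445,270),(222,22),(520,85)]: print(atz(w,*p,.012))
print(atz(w,397,196,.042),proj(w,[.598,-.12,.012]),proj(w,[.59,-.12,.06]))
```

```text
[ 0.63378181 -0.20560614  0.012     ]
[ 6.22552895e-01 -3.43187980e-04  1.20000000e-02]
[ 0.49811971 -0.21039951  0.012     ]
[ 0.47652491 -0.00673247  0.012     ]
[ 0.56927944 -0.06928205  0.042     ] [311.40080311 201.09447902] [314.19068871 212.34467164]
```

Call:
apply_moves(
  targets=[-0.2,0,-0.8,0,0,0,0.05,-0.2,0,-1.8,0,0,0,0.05,-0.2,0,-2.6,0,0,0,0.05,-0.2,0,-2.95,0,0,0,0.05,-0.2,0,-2.95,0,0,0,0.05],
)

```text
time: 38.0
ee_pos: [0.59, -0.1181, 0.029]
tcp_rot: [179.7, -0.3, -163.2]
wrist_force: [0.2, -1.2, -0.1]
opening: 0.0186
```

Call:
apply_moves(
  targets=[0,0,-0.1,0,0,0,0.05,0,0,-0.1,0,0,0,0.35,0,0,-0.1,0,0,0,0.4,0,0,1.2,0,0,0,0.4,-0.3,0,2.8,0,0,0,0.4],
)

```text
time: 38.5
ee_pos: [0.581, -0.1173, 0.1131]
tcp_rot: [179.6, -0.3, -163.1]
wrist_force: [0.9, 0.3, 0.6]
opening: 0.0342
```

Call:
apply_moves(
  targets=[-0.8,-0.2,1.4,0,0,0,0.2,-2,-0.2,2.2,0,0,0,0,-3.4,-0.2,2.2,0,0,0,0,-5,0,2,0,0,0,0,-6.3,0,1.5,0,0,0,0],
)

```text
time: 39.0
ee_pos: [0.3915, -0.1173, 0.1603]
tcp_rot: [179.8, 0.0, -163.1]
wrist_force: [0.4, -0.3, 0.1]
opening: 0.0001
```

Run:
```python
from h import *
w=snap('wrist','w20.png'); go([.44,-.115,.05],[180,0,-163]);print(np.round(bot.get_obs()['q'],1))
d=snap('side');crop(d,(250,80,370,190),'c28.png',5)
s=snap('scene');crop(s,(160,150,310,270),'c29.png',5)
```

```text
now [ 0.3852 -0.1165  0.1562] [ 179.6   -0.4 -163.1] shift [ 1.83  0.05 -3.54] rows 2.4 turn (array([-0.04, -0.09,  0.02]), np.float64(0.1))
[-16.9 -15.6 -17.3  88.9   0.1 -33.8]
```

View pics/w20.png

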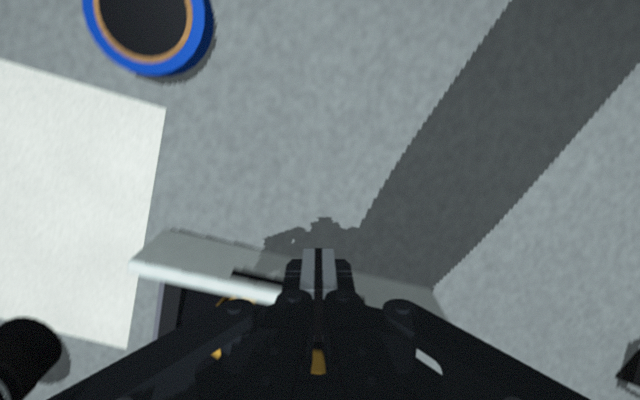

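View pics/c28.png

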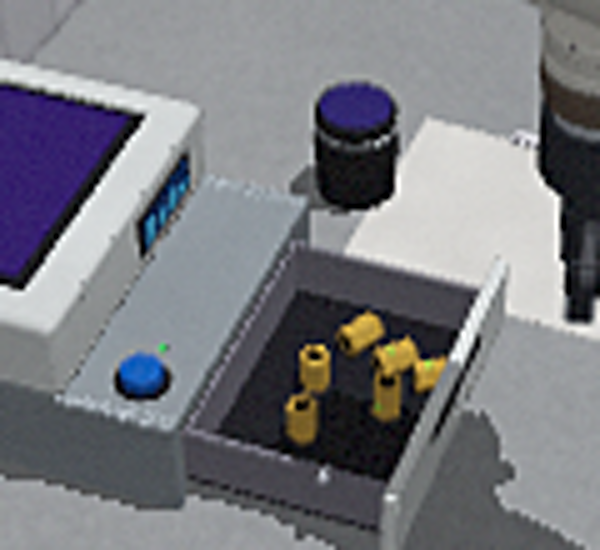

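View pics/c29.png

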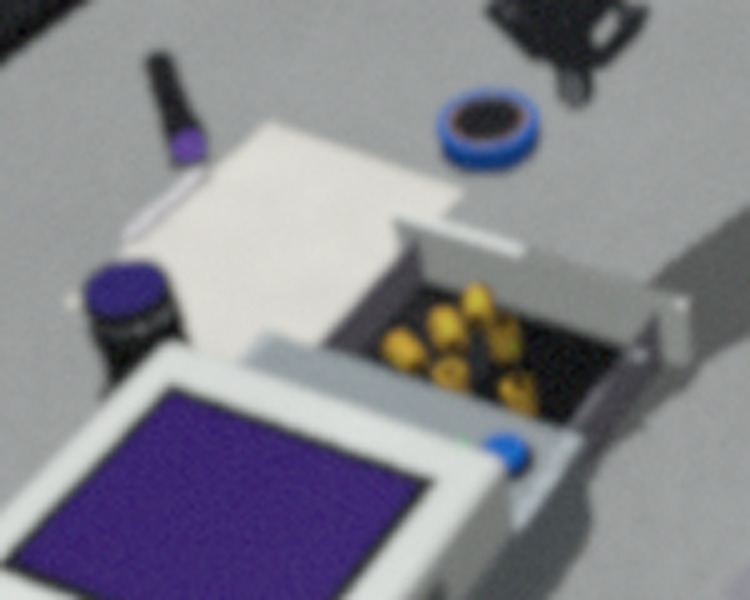

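Call:
apply_moves(
  targets=[0.4,0,-0.5,0,0,-1.3,0,0.9,0.1,-1.5,0,0,-2.5,0,1.5,0.1,-2.7,0,0,-2.5,0,1.6,0.1,-3.7,0,0,-2.5,0,1.6,0.1,-4.0,0,0,-2.5,0],
  newtons=60,
)

```text
time: 39.65
ee_pos: [0.4407, -0.1142, 0.0362]
tcp_rot: [179.7, -0.4, -178.1]
wrist_force: [-1.2, -0.3, 0.7]
opening: 0.0001
```

Run:
```python
from h import *
go([.62,-.115,.035],[180,0,-178]);print(bot.get_obs()['wrist_force'])
d=snap('side');crop(d,(250,80,390,200),'c30.png',5)
```

```text
now [ 0.4407 -0.1142  0.0362] [ 179.7   -0.4 -178.1] shift [ 5.98 -0.03 -0.04] rows 3.6 turn (array([-0.05, -0.06,  0.01]), np.float64(0.1))
[-1.19718907 -0.30351965  0.65930403]
```

View pics/c30.png

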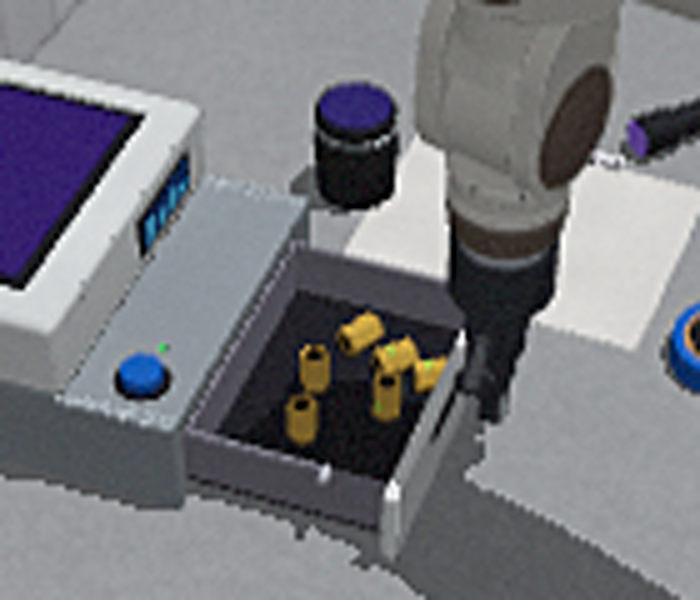

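Call:
apply_moves(
  targets=[0.4,0,0,0,0,0,0,0.8,0,0,0,0,0,0,1.2,0,0,0,0,0,0,1.7,0,0,0,0,0,0,2.2,0,0,0,0,0,0],
)

```text
time: 40.2
ee_pos: [0.5075, -0.114, 0.0401]
tcp_rot: [179.6, -0.2, -178.1]
wrist_force: [-9.0, 5.3, 3.8]
opening: -0.0003
```

Call:
apply_moves(
  targets=[0.6,0,0,0,0,0,0,1.2,0,0,0,0,0,0,1.8,0,0,0,0,0,0,2.3,0,0,0,0,0,0,2.7,0,0,0,0,0,0],
)

```text
time: 40.7
ee_pos: [0.5884, -0.1136, 0.0396]
tcp_rot: [179.6, -0.3, -178.1]
wrist_force: [-10.7, 5.0, 3.2]
opening: 0.0001
```

Run:
```python
from h import *
go([.617,-.115,.035],[180,0,-178]);print(bot.get_obs()['wrist_force'])
d=snap('side');crop(d,(250,80,390,200),'c31.png',5)
```

```text
now [ 0.5884 -0.1136  0.0396] [ 179.6   -0.3 -178.1] shift [ 0.95 -0.05 -0.15] rows 0.6 turn (array([-0.06, -0.05,  0.01]), np.float64(0.1))
[-10.65220536   5.03622298   3.1936868 ]
```

View pics/c31.png

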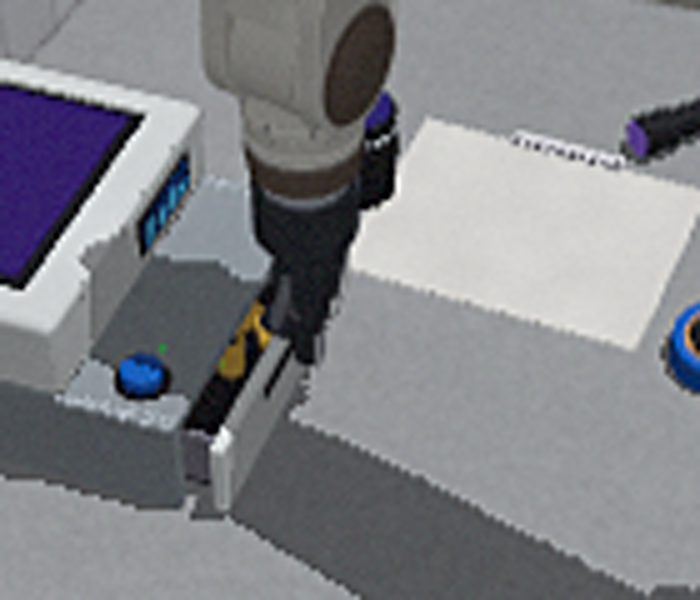

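Call:
apply_moves(
  targets=[0.3,0,0,0,0,0,0,0.6,0,0,0,0,0,0,0.9,0,0,0,0,0,0,1.1,0,0,0,0,0,0],
)

```text
time: 41.15
ee_pos: [0.6171, -0.1135, 0.0395]
tcp_rot: [179.6, -0.7, -178.1]
wrist_force: [-53.0, 4.7, 23.5]
opening: -0.0001
```

Call:
apply_moves(
  targets=[0.15,0,0,0,0,0,0,0.3,0,0,0,0,0,0],
)

```text
time: 41.35
ee_pos: [0.6172, -0.1134, 0.0394]
tcp_rot: [179.5, -1.7, -178.1]
wrist_force: [-95.1, 6.6, 46.8]
opening: -0.0001
```

Run:
```python
from h import *
go([.617,-.115,.035],[180,0,-178]);print(bot.get_obs()['wrist_force'])
d=snap('side');crop(d,(250,80,390,200),'c32.png',5)
```

```text
now [ 0.6172 -0.1134  0.0394] [ 179.5   -1.7 -178.1] shift [-0.01 -0.05 -0.15] rows 0.1 turn (array([-0.07, -0.29,  0.02]), np.float64(0.2))
[-95.05610911   6.62216636  46.75523929]
```

View pics/c32.png

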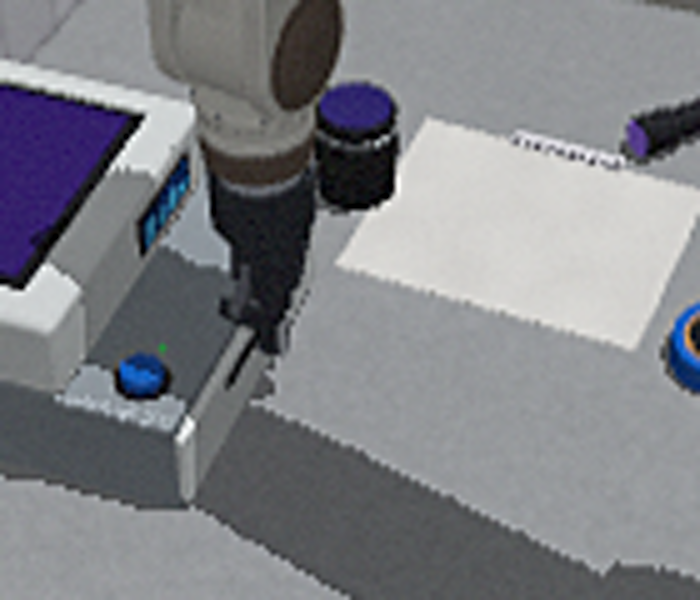

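Hard against the stop (95 N, higher than I wanted); back off at once.

Call:
apply_moves(
  targets=[-0.6,0,0,0,0,0,0,-1.5,0,0,0,0,0,0,-2.5,0,0,0,0,0,0,-3,0,1.2,0,0,0,0.3,-3,0.5,2.8,0,0,0,0.6],
)

```text
time: 41.9
ee_pos: [0.5381, -0.1004, 0.123]
tcp_rot: [179.7, -0.3, -178.2]
wrist_force: [1.8, -0.2, 0.8]
opening: 0.0286
```

Run:
```python
from h import *
d=snap('side');crop(d,(190,80,390,240),'c33.png',4);s=snap('scene')
print(atz(d,250+185/5,80+425/5,.074))
o=bot.get_obs();print(np.round(o['q'],1),o['wrist_force'],o['ee_pos'])
for c,n in ((d,'side'),(s,'scene')):
  for r in recognise('lid',n): 
    b=r['box'];print(n,np.round(b),r['conf'],atz(c,(b[0]+b[2])/2,(b[1]+b[3])/2,.012))
```

```text
[0.6257165  0.01120287 0.074     ]
[-10.5   4.   -2.1  83.5   0.3 -12.4] [ 0.85129757  0.29161012 -0.19426349] [ 0.54360436 -0.09942212  0.13116864]
side [241. 203. 278. 233.] 0.73 [0.6336674  0.21706525 0.012     ]
side [285. 127. 313. 180.] 0.46 [ 0.6386061  -0.11075156  0.012     ]
side [387. 141. 406. 161.] 0.42 [ 0.2925619  -0.27620516  0.012     ]
scene [302. 259. 339. 287.] 0.57 [0.64699806 0.20840049 0.012     ]
```

View pics/c33.png

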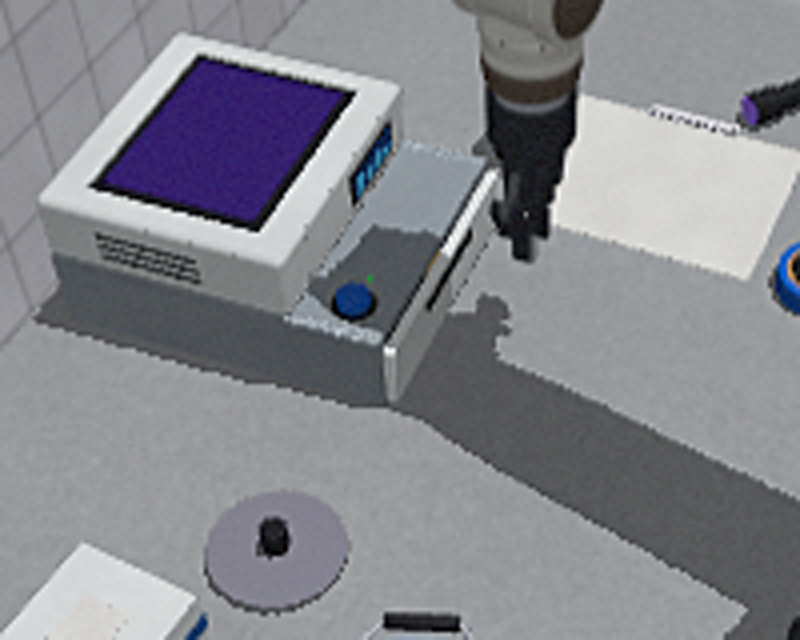

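Call:
apply_moves(
  targets=[0.3,1.3,0.6,0,0,0,0.6,0.8,2.8,1.2,0,0,0,0.6,1.4,4.2,1.6,0,0,0,0.6,2,5.6,1.8,0,0,0,0.6,2.6,7,2,0,0,0,0.6],
)

```text
time: 42.6
ee_pos: [0.6189, 0.1122, 0.1823]
tcp_rot: [179.7, -0.1, -178.1]
wrist_force: [-0.4, -0.6, -0.1]
opening: 0.0513
```

Run:
```python
from h import *
go([.675,.209,.2],[180,0,-178])
```

```text
now [0.6189 0.1122 0.1823] [ 1.797e+02 -1.000e-01 -1.781e+02] shift [1.87 3.23 0.59] rows 2.3 turn (array([-0.05, -0.03,  0.02]), np.float64(0.0))
```

Call:
apply_moves(
  targets=[0.5,1.2,0.2,0,0,0,0.6,1.1,2.5,0.3,0,0,0,0.6,1.2,3.1,0.3,0,0,0,0.6,1.2,3.1,0.3,0,0,0,0.6,1.2,3.1,0.3,0,0,0,0.6],
)

```text
time: 43.1
ee_pos: [0.6536, 0.203, 0.1905]
tcp_rot: [179.8, -0.2, -178.1]
wrist_force: [0.3, -1.7, -0.1]
opening: 0.0509
```

Run:
```python
from h import *
w=snap('wrist','w21.png');go([.637,.209,.1],[180,0,-178])
for r in recognise('lid','wrist'): print(r)
```

```text
now [0.6536 0.2024 0.1909] [ 179.7   -0.2 -178.1] shift [-0.55  0.22 -3.03] rows 1.9 turn (array([-0.04, -0.04,  0.02]), np.float64(0.0))
{'box': [266.2, 97.1, 392.3, 224.7], 'conf': 0.59}
```

View pics/w21.png

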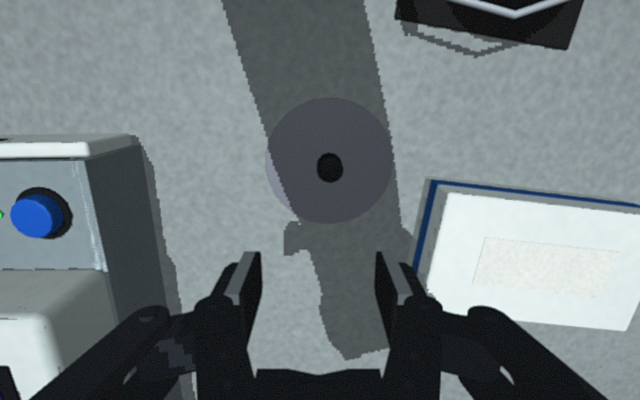

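Run:
```python
from h import *
w=snap('wrist');im=w['img'].astype(int)
print(atz(w,329,161,.011),atz(w,330,167,.039))
sub=im[140:200,300:360].sum(2); ys,xs=np.where(sub<90); print(len(xs),xs.mean()+300,ys.mean()+140,ys.min()+140,ys.max()+140)
go([.637,.209,.1],[180,0,-178])
```

```text
[0.6380395 0.2139952 0.011    ] [0.63810768 0.21386718 0.039     ]
569 330.2091388400703 167.04745166959577 153 181
now [0.6536 0.202  0.1916] [ 179.7   -0.2 -178.2] shift [-0.55  0.23 -3.05] rows 1.9 turn (array([-0.04, -0.03,  0.03]), np.float64(0.0))
```

Call:
apply_moves(
  targets=[-0.52,0.35,-1,-0.05,0,0,0.6,-0.52,0.35,-2.5,-0.05,0,0,0.6,-0.52,0.35,-4,-0.05,0,0,0.6,-0.52,0.35,-5.3,-0.05,0,0,0.6,-0.52,0.35,-5.6,-0.05,0,0,0.6],
)

```text
time: 43.75
ee_pos: [0.6354, 0.2118, 0.0186]
tcp_rot: [-179.9, -0.6, -178.2]
wrist_force: [-0.6, -0.3, -0.5]
opening: 0.0512
```

Run:
```python
from h import *
w=snap('wrist','w22.png');go([.638,.212,.015],[180,0,-178])
```

```text
now [0.6361 0.2121 0.0199] [-179.9   -0.5 -178.2] shift [ 0.06 -0.   -0.16] rows 0.1 turn (array([ 0.02, -0.08,  0.03]), np.float64(0.1))
```

View pics/w22.png

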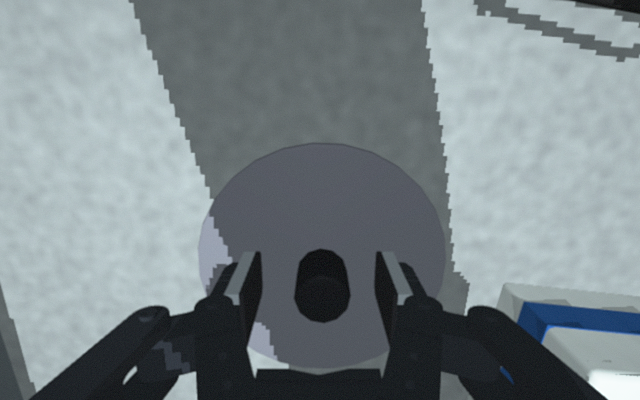

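Knob is centred between the jaws. Lower slightly, close, lift a little.

Call:
apply_moves(
  targets=[0.06,0,-0.12,0,-0.1,0,0.4,0.06,0,-0.12,0,-0.1,0,0.15,0.06,0,-0.12,0,-0.1,0,0.1,0.06,0,-0.12,0,-0.1,0,0.1,0.06,0,-0.12,0,-0.1,0,0.1],
  newtons=60,
)

```text
time: 44.3
ee_pos: [0.6412, 0.2141, 0.0224]
tcp_rot: [180.0, 0.6, -178.1]
wrist_force: [0.3, -1.7, 7.4]
opening: 0.0216
```

Call:
apply_moves(
  targets=[0,0,0.3,0,0,0,0.1,0,0,1.2,0,0,0,0.1,0,0,2.5,0,0,0,0.1,0,0,4,0,0,0,0.1,0,0,5.5,0,0,0,0.1],
)

```text
time: 44.8
ee_pos: [0.6395, 0.2138, 0.1873]
tcp_rot: [-180.0, 0.4, -178.1]
wrist_force: [0.2, 0.2, -1.0]
opening: 0.0217
```

Run:
```python
from h import *
w=snap('wrist','w23.png');d=snap('side','s5.png');s=snap('scene','sc5.png');crop(d,(220,150,340,310),'c34.png',4)
crop(s,(320,180,430,290),'c35.png',5)
o=bot.get_obs();print(o['opening']);go([.445,.352,.2],[180,0,-178])
```

```text
0.021520149488028058
now [0.6413 0.2144 0.1898] [ 179.9    0.8 -178.1] shift [-6.54  4.59  0.34] rows 4.8 turn (array([-0.02,  0.14,  0.02]), np.float64(0.1))
```

View pics/w23.png

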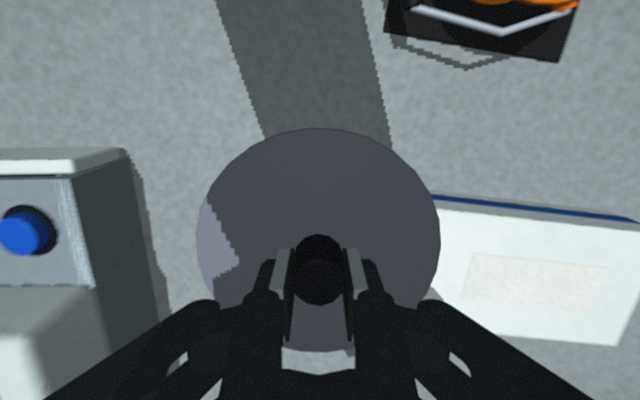

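View pics/c34.png

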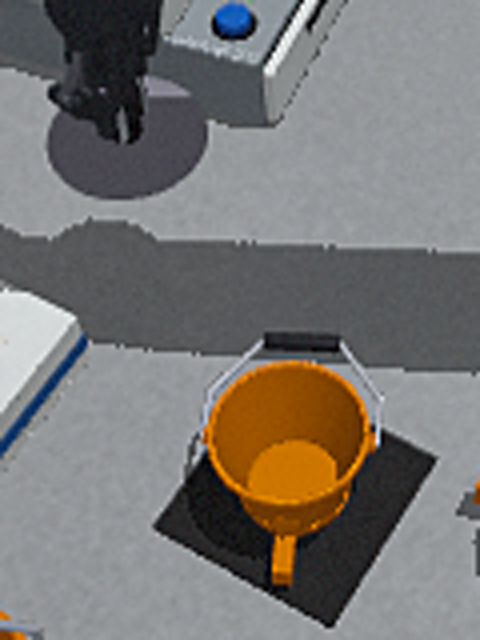

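View pics/c35.png

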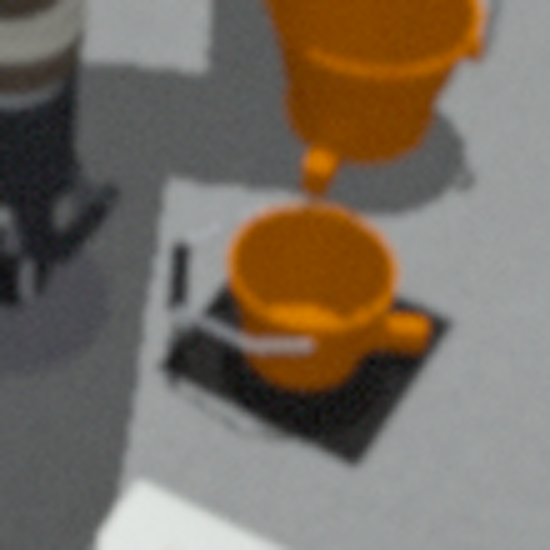

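```bash
cat > rim.py <<'E'
from h import *
from scipy.optimize import least_squares
def top_edge(c,box):
    l,t,r,b=box; im=c['img'][t:b,l:r].astype(int)
    R,G,B=im[...,0],im[...,1],im[...,2]
    m=(R>90)&(R>1.6*G)&(R>2.2*B)
    pts=[]
    for j in range(m.shape[1]):
        i=np.where(m[:,j])[0]
        if len(i)>3: pts.append((l+j,t+i[0]-.5+ .5))
    return np.array(pts,float)
def fit(cs,x0=(.445,.352),z=.089,r=.058):
    th=np.linspace(0,2*np.pi,721)
    def curve(c,p,rr):
        P=np.array([proj(c,[p[0]+rr*np.cos(a),p[1]+rr*np.sin(a),z]) for a in th[::4]]); return P
    def res(p):
        out=[]
        for c,pts in cs:
            P=curve(c,p,r)
            ctr=P.mean(0)
            for u,v in pts:
                # angular nearest distance
                dd=np.hypot(P[:,0]-u,P[:,1]-v); k=dd.argmin()
                s=np.sign(np.hypot(u-ctr[0],v-ctr[1])-np.hypot(*(P[k]-ctr)))
                out.append(s*dd[k])
        return np.array(out)
    return least_squares(res,x0,loss='soft_l1',diff_step=1e-3)
if __name__=='__main__':
    d=snap('side');s=snap('scene')
    e1=top_edge(d,(268,235,318,290));e2=top_edge(s,(362,215,402,260))
    # use only the far half (pixels above the ellipse centre row)
    e1=e1[(e1[:,1]<np.percentile(e1[:,1],80))];e2=e2[(e2[:,1]<np.percentile(e2[:,1],80))]
    print(len(e1),len(e2))
    for cs in ([(d,e1)],[(s,e2)],[(d,e1),(s,e2)]):
        r=fit(cs); print(r.x,np.abs(r.fun).mean())
E
python3 rim.py
```

```text
33 27
[0.4457337 0.3499274] 0.3954798428050465
[0.45078653 0.35212461] 1.5487095513399982
[0.44725715 0.35073042] 1.120446427191032
```

Run:
```python
from h import *
go([.545,.35,.2],[180,0,-178])
```

```text
now [0.64   0.2139 0.1849] [-180.     0.4 -178.1] shift [-3.17  4.54  0.5 ] rows 3.3 turn (array([0.  , 0.07, 0.02]), np.float64(0.1))
```

Call:
apply_moves(
  targets=[-0.6,1.1,0,0,0.1,0,0.1,-1.2,2.2,0.2,0,0.1,0,0.1,-1.9,3.3,0.35,0,0.1,0,0.1,-2.6,4.2,0.35,0,0.1,0,0.1,-3.2,4.5,0.35,0,0.1,0,0.1],
)

```text
time: 45.55
ee_pos: [0.542, 0.3509, 0.193]
tcp_rot: [-179.9, -0.3, -178.0]
wrist_force: [-0.1, -0.2, -0.6]
opening: 0.0215
```

Call:
apply_moves(
  targets=[0,0,0,0,0,0,0.1,0,0,0,0,0,0,0.1],
)

```text
time: 45.75
ee_pos: [0.5434, 0.3487, 0.194]
tcp_rot: [-179.9, -0.3, -178.1]
wrist_force: [-0.2, -0.5, -0.3]
opening: 0.0219
```

Run:
```python
from h import *
w=snap('wrist','w24.png'); o=bot.get_obs();print(o['ee_pos'],o['tcp_rot'],np.round(o['q'],1))
```

```text
[0.54394544 0.34834251 0.19419322] [-179.92762779   -0.25669921 -178.10923239] [32.6 18.3 21.4 93.4  0.1 30.7]
```

View pics/w24.png

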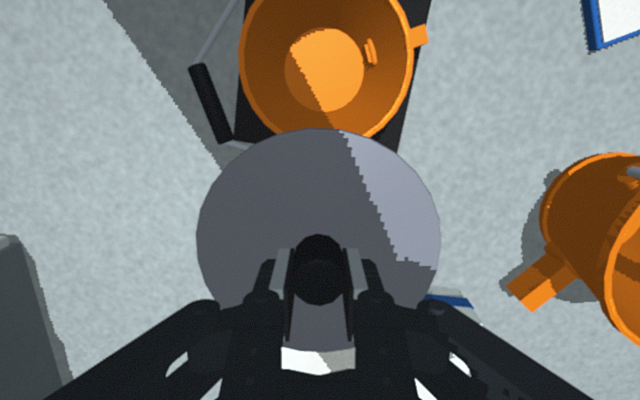

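Run:
```python
from rim import *
w=snap('wrist');o=bot.get_obs();im=w['img'].astype(int)
R,G,B=im[...,0],im[...,1],im[...,2]
m=(R>90)&(R>1.6*G)&(R>2.2*B)
pts=[]
for v in range(2,135,3):
    i=np.where(m[v,200:450])[0]
    if len(i)<5: continue
    pts.append((200+i[0],v))
    if not 15<v<55: pts.append((200+i[-1]+1,v))
pts=np.array(pts,float)
# drop points occluded by lid: keep v<125
pts=pts[pts[:,1]<120]
r=fit([(w,pts)]);print('rim',r.x,np.abs(r.fun).mean()); print(np.round(r.fun,1))
# lid
g=cv2.cvtColor(w['img'],cv2.COLOR_RGB2GRAY)
L=[]
T=o['ee_pos']
for zt in (T[2]-.0224+.011,T[2]-.019+.011):
    lp=np.array([(197,238),(440,238),(318,128.5),(225,172),(411,170),(205,205),(433,205)],float)
    q=fit([(w,lp)],x0=(T[0],T[1]),z=zt,r=.061);print('lid',q.x,q.x-T[:2],np.round(q.fun,1))
cv2.imwrite('pics/c36.png',cv2.resize(w['img'][110:260,180:460,::-1],None,fx=2.8,fy=2.8))
```

```text
rim [0.44620258 0.35122007] 1.9698074907669927
[ 2.   3.   2.3  3.1  1.7  3.4  2.1  3.1  1.7  3.6  1.4  1.1  1.   0.9
  1.   0.3  0.7  0.7  1.   1.2  1.6  1.8  1.5  1.2  3.6  1.   3.6 -0.7
  2.8  0.5  3.   0.4  3.3  0.8  2.7  1.4  3.3  1.   3.   0.8  2.7  1.6
  2.6  1.6  2.6  1.6  2.6  1.7  3.8  0.9  3.   1.3  2.4  0.8  2.9  1.4
  2.5  1.4  3.2  1.7  3.2  1.7  3.3  0.7  2.9  1.3  3.1]
lid [0.54484766 0.35012912] [0.00056796 0.00200259] [-1.3 -3.1  3.5  1.2 -0.9 -1.1 -2.1]
lid [0.54551514 0.35000052] [0.00123544 0.00187399] [-2.9 -4.5  5.7  0.8  1.3 -1.9 -2.4]
```

View pics/c36.png

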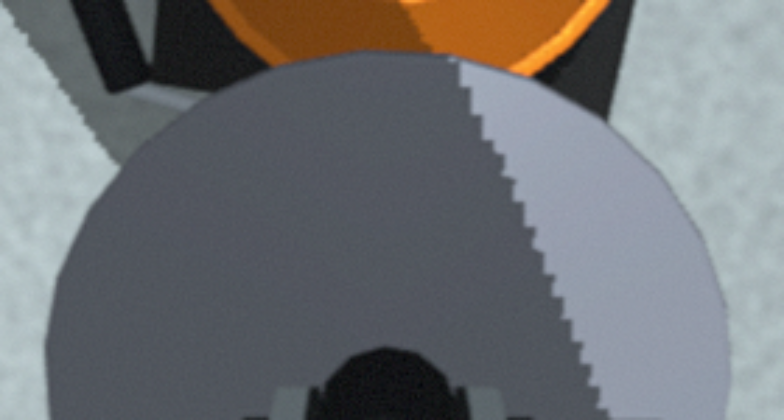

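Run:
```python
from rim import *
w=snap('wrist');o=bot.get_obs();im=w['img'].astype(int);T=o['ee_pos']
R,G,B=im[...,0],im[...,1],im[...,2]
m=(R>90)&(R>1.6*G)&(R>2.2*B)
pts=[]
for v in range(2,120,3):
    i=np.where(m[v,200:450])[0]
    pts.append((200+i[0],v))
    if not 15<v<55: pts.append((200+i[-1]+1,v))
for r0 in (.059,.0595,.060):
    r=fit([(w,np.array(pts,float))],r=r0);print(r0,'rim',r.x,np.abs(r.fun).mean())
# lid edge from crop (scale 2.8, offset 180,110)
lp=np.array([(45,345),(58,275),(92,208),(130,155),(200,98),(270,68),(370,50),(440,55),(520,75),(600,118),(660,180),(700,240),(722,300),(729,360)],float)/2.8+[180,110]
for zt in (T[2]-.0224+.011,T[2]-.019+.011,T[2]-.026+.011):
  for rr in (.061,):
    q=fit([(w,lp)],x0=(T[0],T[1]),z=zt,r=rr);print('lid',q.x,q.x-T[:2],np.abs(q.fun).mean())
go([.4457,.3497,.2],[180,0,-178])
```

```text
0.059 rim [0.44596246 0.35229835] 1.1839590612857605
0.0595 rim [0.44627591 0.35208371] 0.9171505524180144
0.06 rim [0.44598869 0.35246729] 1.2467832846589906
lid [0.5436751  0.34950679] [-0.00077813  0.00143016] 1.4006249322653102
lid [0.54347917 0.34881331] [-0.00097407  0.00073668] 1.917076295815669
lid [0.54389974 0.34911882] [-0.00055349  0.00104219] 1.266360331516648
now [0.5445 0.3481 0.1945] [-179.9   -0.2 -178.2] shift [-3.29  0.05  0.18] rows 2.0 turn (array([ 0.01, -0.04,  0.03]), np.float64(0.0))
```

Call:
apply_moves(
  targets=[-1.1,0.03,0,0,0,0,0.1,-2.2,0.06,0,0,0,0,0.1,-3.2,0.07,0,0,0,0,0.1,-3.28,0.07,0,0,0,0,0.1,-3.28,0.07,-1,0,0,0,0.1],
)

```text
time: 46.4
ee_pos: [0.447, 0.3517, 0.169]
tcp_rot: [179.8, 0.2, -178.1]
wrist_force: [1.2, 0.0, -0.8]
opening: 0.0216
```

Call:
apply_moves(
  targets=[0,0,-0.8,0,0,0,0.1,0,0,-1.3,0,0,0,0.1,0,0,-1.5,0,0,0,0.1,0,0,-1.5,0,0,0,0.1],
)

```text
time: 46.8
ee_pos: [0.4458, 0.3505, 0.1197]
tcp_rot: [-179.9, -0.2, -178.1]
wrist_force: [0.2, 0.1, -1.2]
opening: 0.0217
```

Run:
```python
from h import *
go([.4462,.3503,.1045],[180,0,-178]);print(bot.get_obs()['wrist_force'])
d=snap('side');s=snap('scene')
crop(d,(250,210,340,310),'c37.png',6);crop(s,(340,190,430,280),'c38.png',6)
```

```text
now [0.4458 0.3505 0.1197] [-179.9   -0.2 -178.1] shift [ 0.01 -0.01 -0.51] rows 0.3 turn (array([ 0.01, -0.04,  0.02]), np.float64(0.0))
[ 0.17745653  0.10336814 -1.16648232]
```

View pics/c37.png

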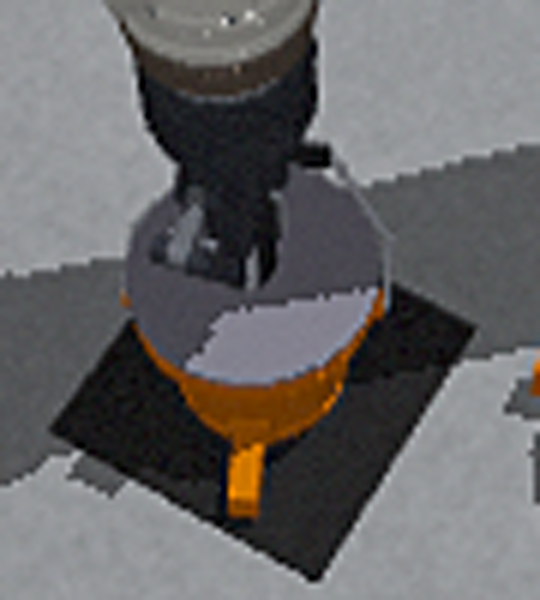

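View pics/c38.png

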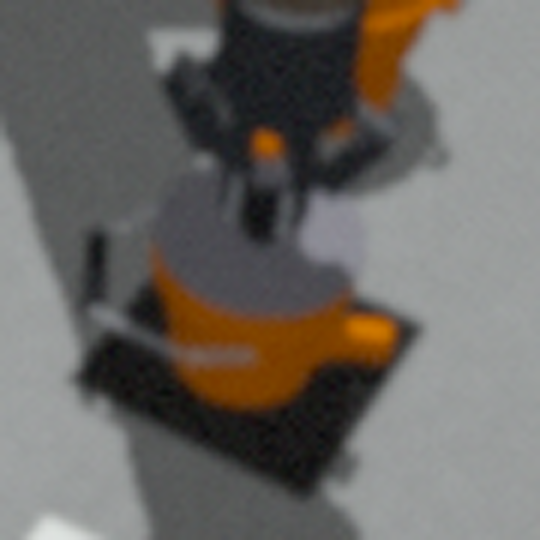

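Call:
apply_moves(
  targets=[0,0,-0.12,0,0,0,0.1,0,0,-0.25,0,0,0,0.1,0,0,-0.25,0,0,0,0.1],
)

```text
time: 47.2
ee_pos: [0.4454, 0.3509, 0.1123]
tcp_rot: [-180.0, -0.2, -178.1]
wrist_force: [0.2, -0.1, -0.8]
opening: 0.0214
```

Call:
apply_moves(
  targets=[0,0,-0.07,0,0,0,0.1,0,0,-0.14,0,0,0,0.1,0,0,-0.14,0,0,0,0.1],
)

```text
time: 47.5
ee_pos: [0.4454, 0.3508, 0.1082]
tcp_rot: [-180.0, -0.2, -178.1]
wrist_force: [-0.1, -0.6, -0.9]
opening: 0.0217
```

Call:
apply_moves(
  targets=[0,0,-0.06,0,0,0,0.1,0,0,-0.1,0,0,0,0.1],
)

```text
time: 47.7
ee_pos: [0.4455, 0.351, 0.1055]
tcp_rot: [-180.0, -0.2, -178.1]
wrist_force: [-0.3, -0.1, 1.0]
opening: 0.0213
```

Call:
apply_moves(
  targets=[0,0,-0.05,0,0,0,0.1,0,0,-0.08,0,0,0,0.1],
)

```text
time: 47.9
ee_pos: [0.4458, 0.3512, 0.1054]
tcp_rot: [179.9, -0.1, -178.1]
wrist_force: [-5.8, -4.6, 20.5]
opening: 0.0214
```

Call:
apply_moves(
  targets=[0,0,0.1,0,0,0,0.1,0,0,0.1,0,0,0,0.3,0,0,0.1,0,0,0,0.5,0,0,0.8,0,0,0,0.5,0,0,2.2,0,0,0,0.5],
)

```text
time: 48.4
ee_pos: [0.4442, 0.3499, 0.1662]
tcp_rot: [-179.8, -0.5, -178.1]
wrist_force: [0.4, 0.3, 0.5]
opening: 0.043
```

Call:
apply_moves(
  targets=[0.3,-0.5,1,0,0,0,0.5,0.6,-1.6,2,0,0,0,0.5,1,-2.8,2.5,0,0,0,0.5,1.4,-4,2.5,0,0,0,0.5,1.8,-5,2.5,0,0,0,0.5],
)

```text
time: 48.9
ee_pos: [0.5001, 0.1994, 0.2446]
tcp_rot: [-180.0, -0.1, -178.1]
wrist_force: [1.6, -0.0, -0.6]
opening: 0.0426
```

Run:
```python
from h import *
d=snap('side','s9.png');s=snap('scene');w=snap('wrist','w25.png')
crop(d,(250,210,340,310),'c39.png',6);crop(s,(340,190,430,280),'c40.png',6);crop(d,(190,80,350,190),'c41.png',4)
o=bot.get_obs();print(o['ee_pos'],o['time'])
```

```text
[0.50007617 0.19944837 0.24386374] 49.05
```

View pics/c39.png

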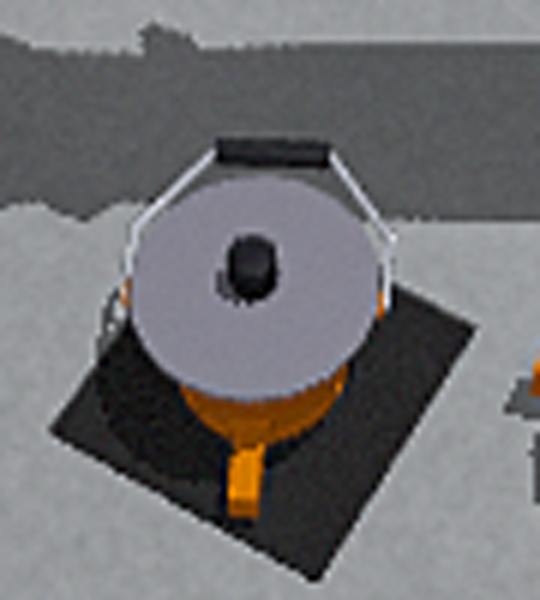

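View pics/c40.png

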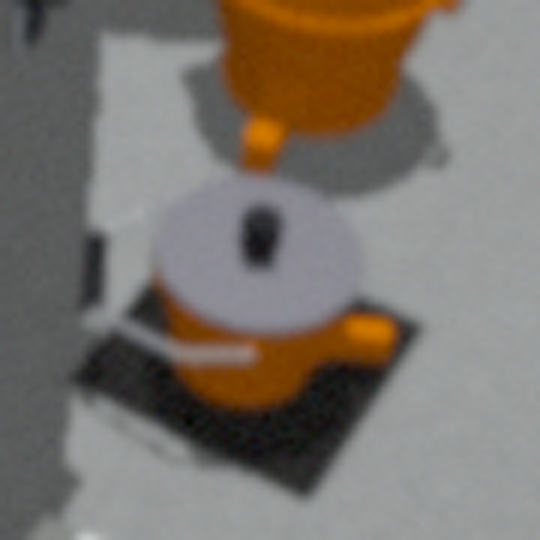

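View pics/c41.png

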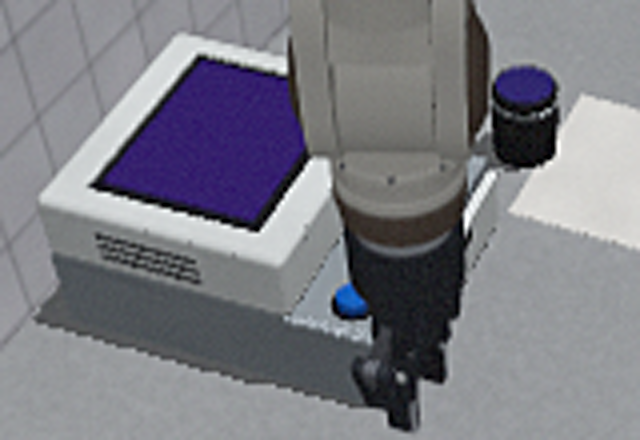

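View pics/w25.png

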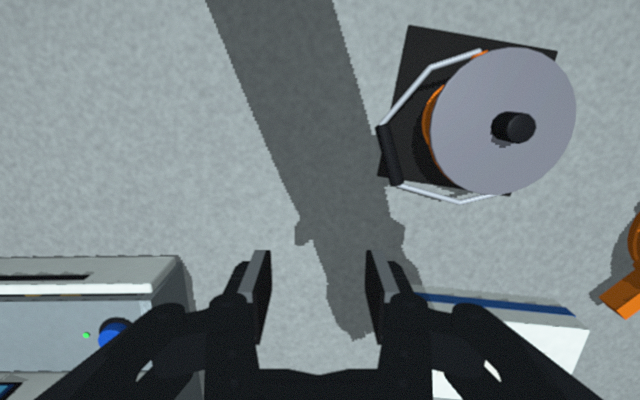

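Run:
```python
from rim import *
d=snap('side')
g=d['img'][205:300,262:325].astype(int)
mx=g.max(2);mn=g.min(2)
m=((g[...,2]>g[...,0]+4)&(mx>100)&(mx<200)).astype(np.uint8)
m=cv2.morphologyEx(m,cv2.MORPH_OPEN,np.ones((3,3),np.uint8))
n,l,st,_=cv2.connectedComponentsWithStats(m);k=1+st[1:,4].argmax()
cn=max(cv2.findContours((l==k).astype(np.uint8),cv2.RETR_EXTERNAL,cv2.CHAIN_APPROX_NONE)[0],key=len)[:,0]+[262,205]
h=cv2.convexHull(cn.astype(np.int32))[:,0].astype(float)
print(st[k],cv2.fitEllipse(h.astype(np.float32)))
# predicted
for z in (.091,.094,.100): 
    P=np.array([proj(d,[.4458+.061*np.cos(a),.3505+.061*np.sin(a),z]) for a in np.linspace(0,6.28,60)],np.float32)
    print(z,cv2.fitEllipse(P))
print('knob pred',proj(d,[.4458,.3505,.122]),'obs',250+254/6,210+247/6)
```

```text
[   0   34   51   37 1204] ((288.31488037109375, 256.3270263671875), (36.34041976928711, 51.68162536621094), 95.26589965820312)
0.091 ((291.15277099609375, 258.0523376464844), (37.07109832763672, 42.416412353515625), 79.50342559814453)
0.094 ((291.09136962890625, 257.5371398925781), (37.11516571044922, 42.50676345825195), 79.55863952636719)
0.1 ((290.9677429199219, 256.5000305175781), (37.203369140625, 42.68864059448242), 79.66759490966797)
knob pred [290.54845789 251.94789748] obs 292.3333333333333 251.16666666666666
```

Run:
```python
from rim import *
w=snap('wrist');crop(w,(360,10,600,230),'c42.png',3)
c=np.array([.4458,.3505])
P=np.array([proj(w,[c[0]+.061*np.cos(a),c[1]+.061*np.sin(a),.094]) for a in np.linspace(0,6.28,200)])
print('disc pred',P.min(0),P.max(0),'knob top',proj(w,[*c,.122]),'base',proj(w,[*c,.094]))
im=w['img'][:,:,::-1].copy()
for p in P: cv2.circle(im,tuple(np.round(p).astype(int)),0,(0,0,255),-1)
for a in np.linspace(0,6.28,60):
    cv2.circle(im,tuple(np.round(proj(w,[c[0]+.012*np.cos(a),c[1]+.012*np.sin(a),.122])).astype(int)),0,(0,255,0),-1)
cv2.imwrite('pics/c42.png',cv2.resize(im[10:230,360:600],None,fx=3,fy=3,interpolation=cv2.INTER_NEAREST))
```

```text
disc pred [424.29450728  49.536571  ] [570.1893495  197.28686584] knob top [515.03038938 131.30954258] base [496.8193232  127.89003289]
```

View pics/c42.png

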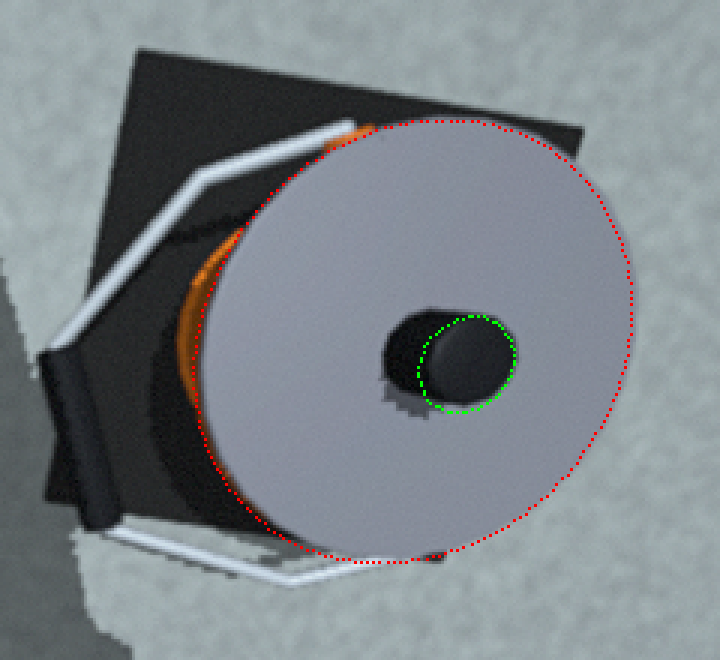

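Run:
```python
from h import *
s=snap('scene');crop(s,(130,150,420,350),'c43.png',2.7)
print(bot.job_done())
```

```text
the job is handed in; nothing more can be done
None
```

View pics/c43.png

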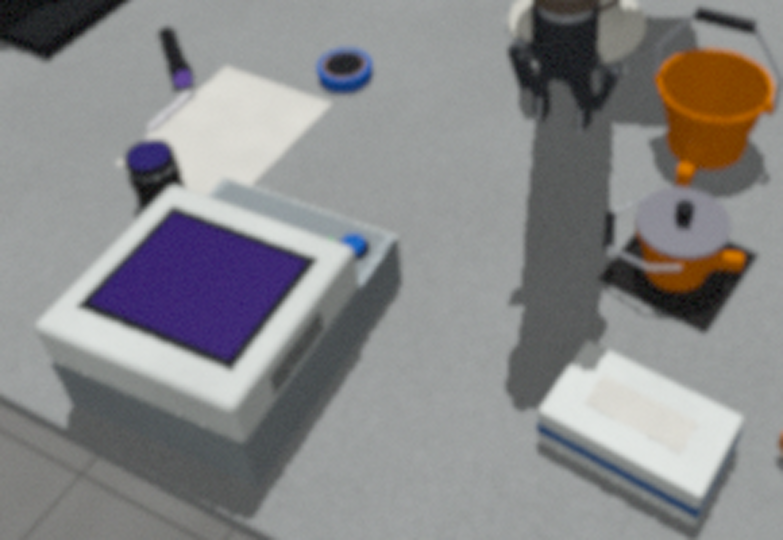

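I finished the whole sequence and handed the job in at about 49 s. No verdict was reported.

- **Release and carry:** I pressed the blue release and the tray popped out. I carried the smallest pail, the one on the black mat, by its bail and set it down to the left of the tray.
- **Pouring:** I swung the bail down, took the pail by its bottom grip and tipped it to about 125°. All four fittings went into the tray and the wrist picture showed the pail empty.
- **Sheet fittings:** Two fittings were on the white sheet. One had shifted toward the lens during the run, so I found it again before picking it up. Both were placed in the tray.
- **Closing up:** I pushed the tray home, stood the pail on its mat and seated the lid.

**Last checks:**
- **Tray:** With all six fittings seen inside, I pushed it until it hit the stop. After I backed off, its front panel sat at the same pixels as before it was released. Its latch can only be judged from the pictures.
- **Lid:** It came down at the height expected for a seated lid. In the wrist picture its disc and knob are offset from the predicted outline by the same 2–3 pixels (about 2 mm). That fits the calibration error and a level lid.
- **Bystanders:** The lens, tape roll and glove box looked unmoved in the last picture; I did not measure them.

**What disagreed or fell short:**
- **Push force:** The tray push peaked at about 95 N wrist force, higher than I intended but under the 120 N limit.
- **Lid centring:** The side camera put the lid 3–4 mm from where I estimated its centre. Measured against the bail pivots in the same picture, it was centred to about 1 mm.

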